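# Pack the retractor set: fold the jointed arm, lock it, tray the blades

### The job

Pack away the retractor set: fold the jointed steel arm fully home onto its cradle, one segment at a time from the tip inwards (outer segment first, inner segment last). Then take the T-lock from its stand, put it down lengthwise through the slots of the folded arm until its collar sits on top, and give it a quarter turn so that it locks. Lay every retractor blade that is out on the table flat on the floor of the empty green tray, none lying on another, and do not disturb the bottle or the yellow bowl.

Things in the scene. Friction and masses are not known exactly. Their poses are not given: they have to be found in the camera images.
- cradle: fixed hollow aluminium cradle, 225 long, 80 wide, its 6 thick top plate 26 above the table, carrying a folding arm of three flat steel segments (38 wide, 6 thick, undersides 27, 34 and 41 above the table, vertical pivots that stay where left). Origin: on the table under the arm's fixed pivot; x points from it along the folded arm, z up
- cradle_slot (a point): centre of the cradle's slot at the plate's top (26 above the table), 67.5 along the cradle's x from its origin; the slot is 38 long (along the cradle's x), 16 wide, straight through. Each segment has the same slot; folded home, the four slots are exactly in line, and the top of the folded arm is 47 above the table
- inner_seg (a joint): angle (rad) of the inner segment, pivoted at the cradle's origin: pivot friction 1.2 N m; 0 = home along the cradle's x (a hard stop), grows as it swings out anticlockwise seen from above
- middle_seg (a joint): angle (rad) of the middle segment, pivoted at the inner knob: pivot friction 0.5 N m; 0 = folded back on top of the inner one (a hard stop), grows as it swings out clockwise seen from above
- outer_seg (a joint): angle (rad) of the outer segment, pivoted at the middle knob: pivot friction 0.15 N m; 0 = folded back on top of the middle one (a hard stop), grows as it swings out anticlockwise seen from above
- inner_knob (a point): centre of the top of the black round knob (18 across, 30 high, its top 71 above the table) at the inner segment's outer end, 150 from the fixed pivot; this knob's axis is also the pivot of the middle segment
- middle_knob (a point): centre of the top of the black round knob (18 across, 30 high, top 77 above the table) at the middle segment's end, 125 from the inner knob; its axis is also the pivot of the outer segment
- outer_knob (a point): centre of the top of the black round knob (18 across, 30 high, top 77 above the table) at the outer segment's tip, 85 from the middle knob. Folded, the middle, outer and inner knobs stand 25, 110 and 150 along the cradle's x
- tlock: steel T-lock, upright, 111 high, 140 g, origin under its foot. From the bottom: foot bar 32 (its x) x 10, 8 high; stem 9 across, 30 long; collar 44 across, 6 thick; stem 12 across; black grip bar 60 (its x, in line with the foot) x 14, from 89 to 111 above the origin. Origin 7 above the table as it hangs by its collar in the stand, 9 when seated on the folded arm
- lock_stand: fixed white block 80 x 60, 45 high, with a slot 39 x 17 in which the T-lock hangs. Origin: centre of the underside, slot long along its x
- tray: fixed empty green tray, outside 170 (its x) x 280 (its y), 40 high, walls and floor 5 thick. Origin: centre of the underside
- blade0: steel retractor blade, lying flat: a bar 105 long (along its x), 16 wide, 12 high, with a flat lip 24 long, 40 wide, 6 high at its +x end (the lip ends flush with the bar). 120 g. Origin: centre of the bar's underside. Some of the four may be absent
- blade1: steel retractor blade, lying flat: a bar 105 long (along its x), 16 wide, 12 high, with a flat lip 24 long, 40 wide, 6 high at its +x end (the lip ends flush with the bar). 120 g. Origin: centre of the bar's underside. Some of the four may be absent
- blade2: steel retractor blade, lying flat: a bar 105 long (along its x), 16 wide, 12 high, with a flat lip 24 long, 40 wide, 6 high at its +x end (the lip ends flush with the bar). 120 g. Origin: centre of the bar's underside. Some of the four may be absent
- blade3: steel retractor blade, lying flat: a bar 105 long (along its x), 16 wide, 12 high, with a flat lip 24 long, 40 wide, 6 high at its +x end (the lip ends flush with the bar). 120 g. Origin: centre of the bar's underside. Some of the four may be absent
- saline: bystander: clear bottle, 60 across, 120 high; origin at the centre of the underside
- bowl: bystander: yellow bowl, 100 across, 40 high; origin at the centre of the underside
Not all that is in view belongs to the job. What is shaped like the blade1 but blue, red or turquoise is not meant.

How it is judged:
By the outcome, as a careful person would: the job done as asked, in the order asked, and still so for the second after the job is handed in, with the robot touching nothing.
Of blade0, blade1, blade2, blade3 only 2 to 4 are there at a start; the rules pass over those that are not, and their reading is None.
At some moment in a run one of blade0, blade1, blade2, blade3 may be knocked a few centimetres aside while the robot is not near it.
It also fails if it takes over 210 s, if anything falls off the work surface, if the arm or the gripper's body presses on something with over 40 N, if the wrist force passes 120 N, or if a joint passes its speed limit or range.

### The arm

A 6-joint arm with a two-finger parallel gripper is mounted at the origin on the work surface. World frame = base frame: x ahead of the robot, y to its left, z up, the work surface at z = 0. Lengths are in m, angles in rad, forces in N, time in s.
With the tool pointing down it reaches from about 0.35 to 0.975 m from the base axis. Payload 4.9 kg.
Tool frame: the origin (TCP) lies midway between the tips of the shut fingers; the grasp point (between the pads) lies 19 mm behind it; z points along the fingers, y is the line along which they close (so a half turn about z gives the same grasp; the last joint's range is limited). The gripper opens to 85 mm and grips with 20 to 120 N. Pads are 22 mm wide; open, the fingers measure 114 mm over their backs; the gripper's body (76 mm by 85 mm) begins 54 mm behind the grasp point. The pads swing forward as they close: fully open they stand 13 mm farther back than shut.
Start: joints at [-1.347, 0.053, 1.613, -0, 1.476, -0.119], TCP at [0.21, -0.589, 0.231] pointing down, gripper open.
Joint ranges: [-3.01, 3.01], [-1.01, 2.22], [0.06, 2.58], [-1.02, 4.17], [0.09, 2.62], [-3.14, 3.14]. Speed limits (rad/s): [2.57, 2.57, 3.14, 3.14, 3.14, 3.14].

### API

Orientations are given as a rotation vector (axis times angle).
In Python, from station import ctrl gives the robot as it stands. The module is installed in compiled form; this text tells all that it offers.
- The arm moves only by the shell command python3 -m handwheel 'ROWS' [OPENING] [FORCE]. ROWS is JSON, a list of rows, each a list of 2 entries, a list of its own where there are three numbers: the shift along the tool's x, y, z in cm, then the turn, a rotation vector about the tool's x, y, z in rad. In form: [[[tx, ty, tz], [ax, ay, az]], ...]. A call has 1 to 5 rows; each row is the pose to reach, as a shift and turn from the pose commanded when the call began, along the tool's axes at that moment; what a row does not reach only later rows make up. A row lasts 1/8 s, in which the tool goes at most 62.5 mm and 10.7 degrees, less where a joint would pass 70% of its speed; a pose out of reach is approached as far as the arm can. A call with a gripper value outside its range is refused whole. OPENING is the gripper's target within -1 to 1 (shut at 1, half-way at 0, fully open at -1), set as the call begins (- or left out, the last holds). The fingers move at their own pace and stop on an object; FORCE is the grip in N (left out, the last holds). Time passes only in rows, so rows that repeat a pose let the fingers close. It gives the time, the measured TCP pose, the force, the opening and the grip force at its end, in the units of the state.
- ctrl.get_obs(): the state, without advancing time (a new reading comes with each control period).
- ctrl.get_image(name): name is "scene" or "top" or "wrist"; returns the picture (400x640x3 uint8, blue, green, red); there is no depth.
- ctrl.calibration(name): a dict with "fx", "fy", "cx", "cy" (pixels), "R" (3x3) and "t" (3): a world point X has camera coordinates R X + t. Camera axes: x right, y down, z forward; pixel columns grow to the right and rows downward; lengths in m; the calibration is good to about 2 mm. A picture is of the moment at which its call begins: read the wrist's pose just before it. calibration takes no time and is no camera call; for the wrist camera it gives the pose at the moment of the call.
- ctrl.finish_job(): hands the job in; it is judged then, once.
Trained networks look in the newest picture that a camera, given by its name, has taken for a name from the list of things; names that differ only in an ending like _2 or _b are one class to them, and where a whole thing is asked for, a point or a joint stands for the part that bears it (a point fixed in the world has none). Each returns a list of dicts, best first, with "score" (0 to 1); they miss things now and then, are a little off and sometimes report something else, mostly with a low value. They report only what shows in the picture. A call takes as long as a camera call. They do not tell look-alikes from the thing itself.
- ctrl.look_for(camera, query): "position" ([column, row] in pixels, amid what is visible of it).
- ctrl.landmark_of(camera, query): "position" ([column, row] in pixels: a listed point, or the origin of a listed thing).
The state is a dict: "t": time; "q": joint angles; "dq": joint speeds; "effort": joint torques, N m; "tool_pos": TCP position; "tool_rot": TCP orientation; "contact_force": force on the tool from outside, world axes, zero at the start; "wrist_torque": the same for the moment, N m; "opening": finger opening in m; "grip_force": force on a finger pad.
Only numpy, scipy, OpenCV 4.12 (cv2) and the standard library are available. Lean on these libraries where they do the work, as an engineer would, in place of code of your own. Each camera call takes 0.05 s, during which the arm holds its last target. There are 200 camera calls.

## Working session

There is one attempt and no reset: what is moved stays moved. The work goes in short steps, Python scripts to look and compute and a shell command to move; the robot and the scene stay as the last step left them, time stands still between calls to the robot, and variables do not carry over. Pictures are saved under pics/ and viewed, at most 14 in all, crops included, and the job is handed in when it is done.

```bash
mkdir -p pics
cat > h.py <<'E'
import numpy as np, cv2
from scipy.spatial.transform import Rotation as Ro
from station import ctrl
def cal(c):
    k=ctrl.calibration(c); return k,np.array(k["R"]),np.array(k["t"])
def ray(c,px,z,K=None):
    k,R,t=K or cal(c)
    d=R.T@np.array([(px[0]-k["cx"])/k["fx"],(px[1]-k["cy"])/k["fy"],1]); o=-R.T@t
    return o+d*(z-o[2])/d[2]
def proj(c,X,K=None):
    k,R,t=K or cal(c); p=R@np.array(X)+t
    return np.array([k["fx"]*p[0]/p[2]+k["cx"],k["fy"]*p[1]/p[2]+k["cy"]])
def tool():
    o=ctrl.get_obs(); return np.array(o["tool_pos"]),Ro.from_rotvec(o["tool_rot"])
def st():
    o=ctrl.get_obs(); p,r=tool()
    print("t",round(o["t"],2),"p",p.round(4),"R",r.as_matrix().round(3).tolist(),"F",np.round(o["contact_force"],1),"op",round(o["opening"],4),"q",np.round(o["q"],2))
E
python3 - <<'E'
from h import *
st()
for c in("scene","top"):
    im=ctrl.get_image(c); cv2.imwrite(f"pics/{c}0.png",im)
    for q,z in dict(cradle=0,cradle_slot=.026,inner_knob=.071,middle_knob=.077,outer_knob=.077,tlock=.007,lock_stand=0,tray=0,blade1=0,saline=0,bowl=0).items():
        print(c,q,[(round(d["score"],2),np.round(d["position"]).tolist(),ray(c,d["position"],z)[:2].round(3).tolist()) for d in ctrl.landmark_of(c,q)[:8]])
E
```

```text
t 0.0 p [ 0.2099 -0.588   0.2301] R [[0.942, 0.336, -0.0], [0.336, -0.942, 0.002], [0.0, -0.002, -1.0]] F [-0.4 -0.1 -0.3] op 0.0856 q [-1.35  0.05  1.61  0.    1.48 -0.12]
scene cradle [(0.88, [284.0, 287.0], [0.593, -0.155])]
scene cradle_slot [(0.55, [260.0, 256.0], [0.522, -0.136])]
scene inner_knob [(0.6, [203.0, 275.0], [0.483, -0.248])]
scene middle_knob [(0.98, [207.0, 335.0], [0.571, -0.332])]
scene outer_knob [(0.63, [151.0, 364.0], [0.532, -0.412]), (0.38, [287.0, 204.0], [0.516, -0.029])]
scene tlock [(0.63, [288.0, 204.0], [0.477, 0.024]), (0.45, [261.0, 261.0], [0.522, -0.134])]
scene lock_stand [(0.77, [284.0, 204.0], [0.465, 0.026])]
scene tray [(0.79, [332.0, 140.0], [0.439, 0.285])]
scene blade1 [(0.94, [147.0, 252.0], [0.305, -0.239]), (0.9, [386.0, 202.0], [0.661, 0.159]), (0.82, [332.0, 354.0], [0.741, -0.221]), (0.69, [392.0, 301.0], [0.785, -0.071]), (0.64, [364.0, 231.0], [0.659, 0.053]), (0.63, [463.0, 203.0], [0.813, 0.252])]
scene saline [(0.83, [392.0, 298.0], [0.782, -0.066])]
scene bowl [(0.65, [428.0, 246.0], [0.792, 0.09])]
top cradle [(0.71, [397.0, 190.0], [0.591, -0.16])]
top cradle_slot [(0.74, [397.0, 215.0], [0.523, -0.153])]
top inner_knob [(0.79, [441.0, 231.0], [0.478, -0.255])]
top middle_knob [(0.89, [474.0, 194.0], [0.571, -0.339])]
top outer_knob [(0.57, [500.0, 211.0], [0.527, -0.404])]
top tlock [(0.71, [330.0, 233.0], [0.478, 0.026])]
top lock_stand [(0.74, [330.0, 235.0], [0.474, 0.024])]
top tray [(0.8, [234.0, 246.0], [0.448, 0.284])]
top blade1 [(0.84, [316.0, 167.0], [0.659, 0.06]), (0.76, [252.0, 175.0], [0.641, 0.236]), (0.6, [280.0, 167.0], [0.661, 0.158]), (0.54, [417.0, 132.0], [0.751, -0.221]), (0.53, [248.0, 113.0], [0.815, 0.246])]
top saline [(0.63, [361.0, 119.0], [0.791, -0.067])]
top bowl [(0.7, [328.0, 235.0], [0.474, 0.03]), (0.6, [310.0, 120.0], [0.792, 0.073])]
```

View pics/scene0.png

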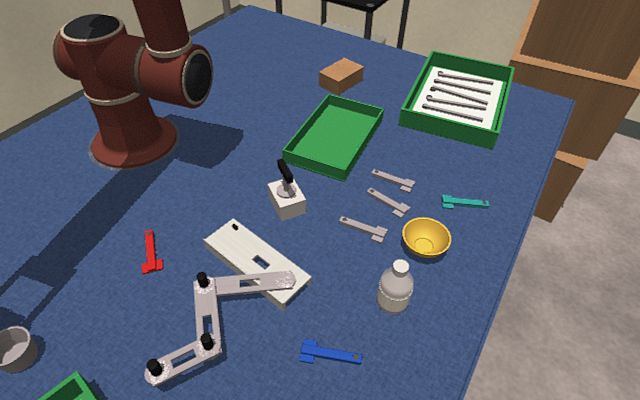

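View pics/top0.png

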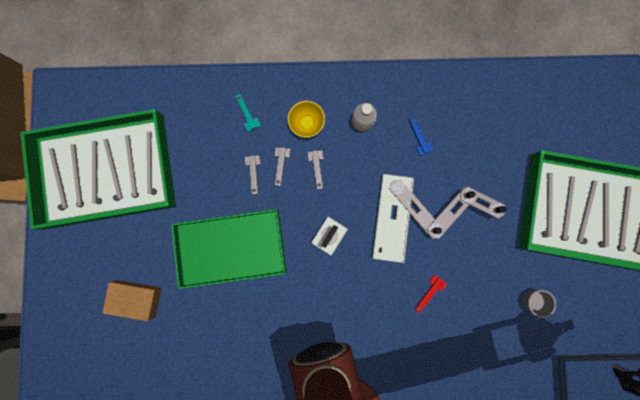

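The scene picture shows the cradle arm unfolded: fixed pivot near (290,282), inner knob (203,279), middle knob (207,341), outer knob (154,367). The T-lock stands at (287,190), and the empty green tray is at (333,137).

Things that could be taken for a blade, in top-picture pixels:
- Steel, wanted: (252,175), (281,167), (317,170).
- Look-alikes, not wanted: blue (421,137), red (431,293), turquoise (247,113).
- Instruments already lying in the two white-lined trays, not wanted.

I choose the three grey ones.

```bash
cat >> h.py <<'E'
def plan(wps,start=None):
    """wps: (x,y,z,phi_deg) ; prints cm shift/turn rows for each waypoint relative to previous (separate calls)"""
    if start is None:
        p,r=tool(); m=r.as_matrix(); start=(*p,np.degrees(np.arctan2(m[1,0],m[0,0])))
    c=np.array(start,float)
    for w in wps:
        f=np.radians(c[3]); d=np.array(w[:3])-c[:3]
        t=np.array([d[0]*np.cos(f)+d[1]*np.sin(f), d[0]*np.sin(f)-d[1]*np.cos(f), -d[2]])
        tc=np.round(t*100,1)/100; a=round(-np.radians(w[3]-c[3]),2)
        print([[*(tc*100).round(1).tolist()],[0,0,a]])
        c[:3]+=np.array([tc[0]*np.cos(f)+tc[1]*np.sin(f), tc[0]*np.sin(f)-tc[1]*np.cos(f), -tc[2]]); c[3]-=np.degrees(a)
    print("end",c.round(4))
E
python3 -m handwheel '[[[36,-6.7,-1],[0,0,-0.63]],[[36,-6.7,-1],[0,0,-0.63]],[[36,-6.7,-1],[0,0,-0.63]],[[36,-6.7,-1],[0,0,-0.63]],[[36,-6.7,-1],[0,0,-0.63]]]' 0.39
python3 -m handwheel '[[[0,0,0],[0,0,0]],[[0,0,0],[0,0,0]],[[0,0,0],[0,0,0]]]'
python3 - <<'E'
from h import *
st(); K=cal("wrist"); print("cam",(-K[1].T@K[2]).round(3))
cv2.imwrite("pics/w1.png",ctrl.get_image("wrist"))
for q,z in dict(cradle_slot=.026,cradle=0,inner_knob=.071,middle_knob=.077,outer_knob=.077).items():
    print(q,[(round(d["score"],2),np.round(d["position"]).tolist(),ray("wrist",d["position"],z,K)[:2].round(4).tolist()) for d in ctrl.landmark_of("wrist",q)[:3]])
E
```

```text
t: 1.82
tool_pos: [0.4817, -0.4304, 0.2401]
tool_rot: [2.777, 1.469, 0.0]
contact_force: [0.2, -1.3, -0.5]
opening: 0.026
grip_force: 0.0
t: 2.2
tool_pos: [0.4789, -0.4325, 0.2397]
tool_rot: [-2.779, -1.466, 0.001]
contact_force: [-0.6, 0.5, 0.9]
opening: 0.0259
grip_force: 0.0
t 2.2 p [ 0.4789 -0.4325  0.2397] R [[0.565, 0.825, -0.0], [0.825, -0.565, -0.0], [-0.0, -0.0, -1.0]] F [-0.6  0.5  0.9] op 0.0259 q [-0.85  0.1   1.55 -0.    1.49 -0.25]
cam [ 0.516 -0.377  0.383]
cradle_slot []
cradle []
inner_knob [(0.69, [208.0, 30.0], [0.4767, -0.2502])]
middle_knob [(0.77, [341.0, 50.0], [0.569, -0.3351])]
outer_knob [(0.63, [350.0, 142.0], [0.5307, -0.4108])]
```

View pics/w1.png

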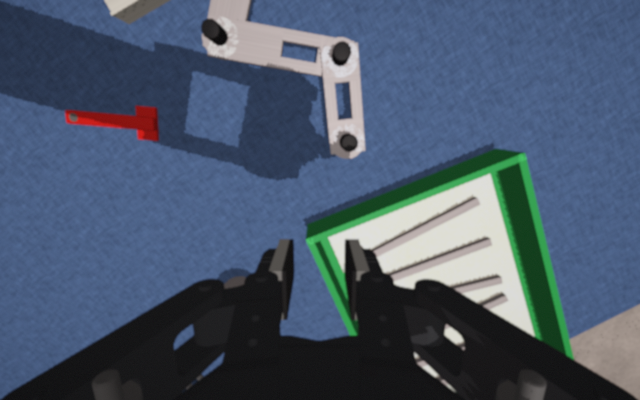

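The wrist picture shows the outer knob at (348,140), middle knob (341,52) and inner knob (213,32). The measured spacings are 84.8 mm and 125.4 mm, which match the 85 and 125 given. Next I cage the outer knob.

```bash
cat >> h.py <<'E'
def arc(cx,cy,r,th0,th1,z,n,off=0,start=None):
    """rows (calls of 5) moving on arc, tool x along segment; off = lead angle deg"""
    if start is None:
        p,R=tool(); m=R.as_matrix(); start=(*p,np.degrees(np.arctan2(m[1,0],m[0,0])))
    ths=np.linspace(th0,th1,n+1)[1:]; c=np.array(start,float); phi0=c[3]
    turn=round((phi0-th0)/180)*180
    for i in range(0,n,5):
        f=np.radians(c[3]); rows=[]
        for th in ths[i:i+5]:
            T=np.radians(th); w=np.array([cx+r*np.cos(T),cy+r*np.sin(T),z]); d=w-c[:3]
            t=np.array([d[0]*np.cos(f)+d[1]*np.sin(f), d[0]*np.sin(f)-d[1]*np.cos(f), -d[2]]).round(3)
            a=round(-np.radians(th+turn-c[3]),2); rows.append([(t*100).round(1).tolist(),[0,0,a]])
        print(str(rows).replace(" ",""))
        c[:3]+=[t[0]*np.cos(f)+t[1]*np.sin(f), t[0]*np.sin(f)-t[1]*np.cos(f), -t[2]]; c[3]-=np.degrees(a)
    print("end",c.round(4))
E
python3 - <<'E'
from h import *
plan([(.5307,-.4108,.13,63),(.5307,-.4108,.052,63)])
arc(.569,-.3351,.085,243.2,134,.052,15,start=(.5307,-.4108,.052,63))
E
```

```text
[[4.6, 3.0, 11.0], [0, 0, np.float64(-0.13)]]
[[0.0, 0.0, 7.8], [0, 0, np.float64(0.0)]]
end [ 5.30200e-01 -4.11000e-01  5.19000e-02  6.31176e+01]
[[[0.0,-1.1,-0.0],[0,0,np.float64(0.12)]],[[0.2,-2.1,-0.0],[0,0,np.float64(0.25)]],[[0.6,-3.2,-0.0],[0,0,np.float64(0.38)]],[[1.0,-4.1,-0.0],[0,0,np.float64(0.5)]],[[1.6,-5.0,-0.0],[0,0,np.float64(0.63)]]]
[[[0.1,-1.1,-0.0],[0,0,np.float64(0.13)]],[[0.3,-2.2,-0.0],[0,0,np.float64(0.26)]],[[0.6,-3.2,-0.0],[0,0,np.float64(0.38)]],[[1.1,-4.2,-0.0],[0,0,np.float64(0.51)]],[[1.7,-5.1,-0.0],[0,0,np.float64(0.64)]]]
[[[0.0,-1.0,-0.0],[0,0,np.float64(0.12)]],[[0.2,-2.1,-0.0],[0,0,np.float64(0.25)]],[[0.6,-3.1,-0.0],[0,0,np.float64(0.38)]],[[1.0,-4.1,-0.0],[0,0,np.float64(0.51)]],[[1.6,-5.0,-0.0],[0,0,np.float64(0.63)]]]
end [  0.5097  -0.2741   0.052  -45.862 ]
```

```bash
sed -i 's/a=round(-np.radians(\(.*\)),2)/a=float(round(-np.radians(\1),2))/' h.py
python3 -m handwheel '[[[4.6,3,11],[0,0,-0.13]],[[4.6,3,11],[0,0,-0.13]],[[4.6,3,11],[0,0,-0.13]],[[4.6,3,11],[0,0,-0.13]]]' 0.06
python3 -m handwheel '[[[0,0,4],[0,0,0]],[[0,0,7.8],[0,0,0]],[[0,0,7.8],[0,0,0]],[[0,0,7.8],[0,0,0]]]'
python3 -m handwheel '[[[0,0,0],[0,0,0]],[[0,0,0],[0,0,0]],[[0,0,0],[0,0,0]]]' 0.39 20
python3 -m handwheel '[[[0,-1.1,0],[0,0,0.12]],[[0.2,-2.1,0],[0,0,0.25]],[[0.6,-3.2,0],[0,0,0.38]],[[1,-4.1,0],[0,0,0.5]],[[1.6,-5,0],[0,0,0.63]]]'
python3 - <<'E'
from h import *
st(); K=cal("wrist")
cv2.imwrite("pics/w2.png",ctrl.get_image("wrist"))
for c in ("top","scene"):
  ctrl.get_image(c)
  for q,z in dict(inner_knob=.071,middle_knob=.077,outer_knob=.077).items():
    print(q,[(round(d["score"],2),np.round(d["position"]).tolist(),ray(c,d["position"],z)[:2].round(4).tolist()) for d in ctrl.landmark_of(c,q)[:2]])
arc(.569,-.3351,.085,206.8,134,.052,10)
E
```

```text
t: 3.0
tool_pos: [0.531, -0.4114, 0.1314]
tool_rot: [2.675, 1.645, 0.0]
contact_force: [-0.4, -0.1, 0.5]
opening: 0.0408
grip_force: 0.0
t: 3.5
tool_pos: [0.532, -0.4124, 0.0556]
tool_rot: [2.672, 1.642, 0.002]
contact_force: [0.3, -0.7, -0.3]
opening: 0.0401
grip_force: 0.0
t: 3.88
tool_pos: [0.5311, -0.4107, 0.0527]
tool_rot: [2.675, 1.645, 0.0]
contact_force: [0.0, 0.3, -0.3]
opening: 0.0259
grip_force: 0.0
t: 4.5
tool_pos: [0.494, -0.374, 0.0525]
tool_rot: [3.054, 0.729, 0.002]
contact_force: [2.0, -0.4, -0.9]
opening: 0.0263
grip_force: 1.0
t 4.5 p [ 0.494  -0.374   0.0525] R [[0.892, 0.451, 0.002], [0.451, -0.892, -0.002], [0.001, 0.002, -1.0]] F [ 2.  -0.4 -0.9] op 0.0263 q [-0.77  0.21  1.76  0.    1.17  0.33]
inner_knob [(0.71, [440.0, 230.0], [0.4812, -0.2529]), (0.24, [230.0, 251.0], [0.4397, 0.2779])]
middle_knob [(0.56, [476.0, 193.0], [0.5732, -0.3442])]
outer_knob [(0.68, [490.0, 224.0], [0.493, -0.375]), (0.55, [328.0, 235.0], [0.4742, 0.0311])]
inner_knob [(0.98, [204.0, 275.0], [0.4856, -0.2482])]
middle_knob [(0.67, [205.0, 336.0], [0.5692, -0.3345]), (0.57, [392.0, 300.0], [0.7942, -0.1151])]
outer_knob [(0.88, [151.0, 334.0], [0.4939, -0.3781])]
[[[0.1,-1.1,-0.0],[0,0,0.13]],[[0.3,-2.2,-0.0],[0,0,0.26]],[[0.6,-3.2,-0.0],[0,0,0.39]],[[1.1,-4.2,-0.0],[0,0,0.51]],[[1.7,-5.1,-0.0],[0,0,0.64]]]
[[[0.1,-1.0,-0.0],[0,0,0.13]],[[0.3,-2.1,-0.0],[0,0,0.26]],[[0.6,-3.1,-0.0],[0,0,0.38]],[[1.1,-4.1,-0.0],[0,0,0.51]],[[1.7,-5.0,-0.0],[0,0,0.64]]]
end [  0.5104  -0.2742   0.0517 -46.2185]
```

View pics/w2.png

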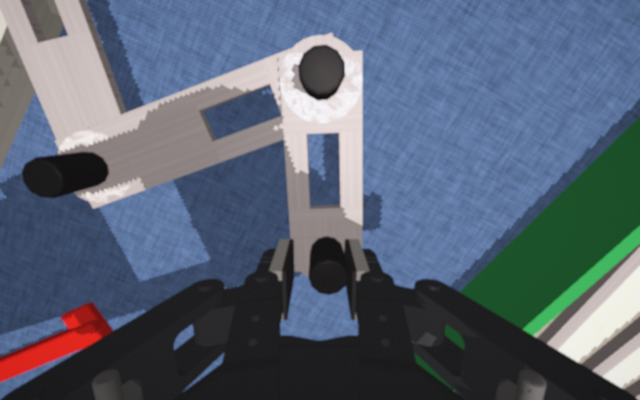

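The wrist picture shows the outer knob caged between the pads at (327,265), with the segment following. I carry on to home.

```bash
python3 -m handwheel '[[[0.1,-1.1,0],[0,0,0.13]],[[0.3,-2.2,0],[0,0,0.26]],[[0.6,-3.2,0],[0,0,0.39]],[[1.1,-4.2,0],[0,0,0.51]],[[1.7,-5.1,0],[0,0,0.64]]]'
python3 -m handwheel '[[[0.1,-1,0],[0,0,0.13]],[[0.3,-2.1,0],[0,0,0.26]],[[0.6,-3.1,0],[0,0,0.38]],[[1.1,-4.1,0],[0,0,0.51]],[[1.1,-4.1,0],[0,0,0.51]]]'
python3 -m handwheel '[[[0.1,-0.2,0],[0,0,0.03]],[[0.2,-0.4,0],[0,0,0.06]],[[0.3,-0.6,0],[0,0,0.1]],[[0.4,-0.8,0],[0,0,0.13]],[[0.4,-0.8,0],[0,0,0.13]]]'
python3 - <<'E'
from h import *
st(); K=cal("wrist")
cv2.imwrite("pics/w3.png",ctrl.get_image("wrist"))
for q,z in dict(inner_knob=.071,middle_knob=.077,outer_knob=.077).items():
    print(q,[(round(d["score"],2),np.round(d["position"]).tolist(),ray("wrist",d["position"],z,K)[:2].round(4).tolist()) for d in ctrl.landmark_of("wrist",q)[:2]])
E
```

```text
t: 5.58
tool_pos: [0.4856, -0.3211, 0.0522]
tool_rot: [3.128, -0.268, 0.001]
contact_force: [0.9, -2.4, -0.4]
opening: 0.0259
grip_force: 1.0
t: 6.2
tool_pos: [0.5033, -0.2817, 0.0519]
tool_rot: [-2.965, 1.04, -0.0]
contact_force: [0.1, 0.1, 0.1]
opening: 0.0265
grip_force: 0.0
t: 6.82
tool_pos: [0.5109, -0.278, 0.0515]
tool_rot: [-2.889, 1.234, 0.001]
contact_force: [-1.6, -0.5, -0.5]
opening: 0.0258
grip_force: 0.8
t 6.83 p [ 0.5109 -0.278   0.0515] R [[0.692, -0.722, -0.001], [-0.722, -0.692, 0.0], [-0.001, 0.0, -1.0]] F [-1.6 -0.5 -0.5] op 0.0258 q [-0.63  0.13  1.85 -0.    1.16  1.75]
inner_knob [(0.77, [326.0, 350.0], [0.4778, -0.2493])]
middle_knob [(0.93, [311.0, 76.0], [0.5695, -0.3357])]
outer_knob []
```

View pics/w3.png

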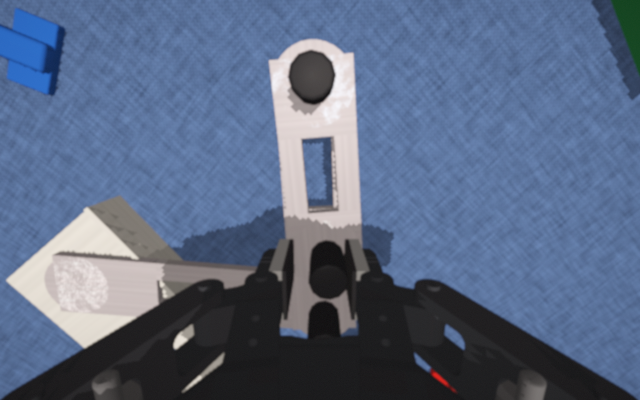

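The outer segment is nearly home: the knobs at (327,262) and (322,318) are close to in line. I press slowly until the stop answers.

```bash
python3 -m handwheel '[[[0,-0.1,0],[0,0,0]],[[0,-0.2,0],[0,0,0]],[[0,-0.2,0],[0,0,0]]]'
python3 -m handwheel '[[[0,-0.1,0],[0,0,0]],[[0,-0.2,0],[0,0,0]],[[0,-0.2,0],[0,0,0]]]'
python3 - <<'E'
from h import *
st(); K=cal("wrist")
ctrl.get_image("wrist")
for q,z in dict(inner_knob=.071,middle_knob=.077,outer_knob=.077).items():
    print(q,[(round(d["score"],2),np.round(d["position"]).tolist(),ray("wrist",d["position"],z,K)[:2].round(4).tolist()) for d in ctrl.landmark_of("wrist",q)[:2]])
E
```

```text
t: 7.4
tool_pos: [0.5127, -0.2767, 0.0519]
tool_rot: [-2.889, 1.234, -0.0]
contact_force: [-1.3, -1.0, -0.8]
opening: 0.0263
grip_force: 0.8
t: 7.78
tool_pos: [0.5134, -0.2758, 0.0518]
tool_rot: [2.888, -1.233, -0.002]
contact_force: [-4.2, -2.8, -0.7]
opening: 0.0259
grip_force: 2.5
t 7.78 p [ 0.5134 -0.2758  0.0518] R [[0.692, -0.722, -0.002], [-0.722, -0.692, -0.001], [-0.0, 0.002, -1.0]] F [-4.2 -2.8 -0.7] op 0.0259 q [-0.62  0.13  1.85 -0.    1.16  1.76]
inner_knob [(0.96, [330.0, 349.0], [0.4789, -0.249])]
middle_knob [(0.7, [321.0, 72.0], [0.57, -0.337])]
outer_knob [(0.85, [330.0, 283.0], [0.5076, -0.2775])]
```

The force rose to 5 N at the stop and the knob line is 136.0° against 136.4°, so the outer segment is home. Now the middle one.

Run:
```python
from h import *
plan([(.511,-.278,.125,-43.4),(.57,-.3365,.125,-43.4),(.57,-.3365,.052,-43.4)])
arc(.4785,-.2495,.1255,-43.4,34,.052,15,start=(.57,-.3365,.052,-43.4))
```

```text
[[-0.0, 0.3, -7.3], [0, 0, -0.05]]
[[8.3, 0.2, -0.0], [0, 0, 0.0]]
[[-0.0, 0.0, 7.3], [0, 0, 0.0]]
end [  0.5702  -0.3363   0.0518 -43.3774]
[[[-0.1,-1.2,-0.0],[0,0,-0.09]],[[-0.3,-2.3,-0.0],[0,0,-0.18]],[[-0.5,-3.4,-0.0],[0,0,-0.27]],[[-0.9,-4.5,-0.0],[0,0,-0.36]],[[-1.3,-5.5,-0.0],[0,0,-0.45]]]
[[[-0.1,-1.1,-0.0],[0,0,-0.09]],[[-0.2,-2.3,-0.0],[0,0,-0.18]],[[-0.5,-3.4,-0.0],[0,0,-0.27]],[[-0.8,-4.4,-0.0],[0,0,-0.36]],[[-1.3,-5.5,-0.0],[0,0,-0.45]]]
[[[-0.0,-1.1,-0.0],[0,0,-0.09]],[[-0.2,-2.2,-0.0],[0,0,-0.18]],[[-0.5,-3.3,-0.0],[0,0,-0.27]],[[-0.8,-4.4,-0.0],[0,0,-0.36]],[[-1.2,-5.4,-0.0],[0,0,-0.45]]]
end [ 0.5831 -0.1795  0.052  33.9493]
```

```bash
python3 -m handwheel '[[[0,0.4,0],[0,0,-0.03]],[[0,0.4,-4],[0,0,-0.05]],[[0,0.3,-7.3],[0,0,-0.05]],[[0,0.3,-7.3],[0,0,-0.05]]]' 
python3 -m handwheel '[[[4,0.2,0],[0,0,0]],[[8.3,0.2,0],[0,0,0]],[[8.3,0.2,0],[0,0,0]],[[8.3,0.2,0],[0,0,0]]]' 0.06
python3 -m handwheel '[[[0,0,4],[0,0,0]],[[0,0,7.3],[0,0,0]],[[0,0,7.3],[0,0,0]],[[0,0,7.3],[0,0,0]]]'
python3 -m handwheel '[[[0,0,0],[0,0,0]],[[0,0,0],[0,0,0]],[[0,0,0],[0,0,0]]]' 0.39 20
python3 -m handwheel '[[[-0.1,-1.2,0],[0,0,-0.09]],[[-0.3,-2.3,0],[0,0,-0.18]],[[-0.5,-3.4,0],[0,0,-0.27]],[[-0.9,-4.5,0],[0,0,-0.36]],[[-1.3,-5.5,0],[0,0,-0.45]]]'
python3 -m handwheel '[[[-0.1,-1.1,0],[0,0,-0.09]],[[-0.2,-2.3,0],[0,0,-0.18]],[[-0.5,-3.4,0],[0,0,-0.27]],[[-0.8,-4.4,0],[0,0,-0.36]],[[-1.3,-5.5,0],[0,0,-0.45]]]'
python3 -m handwheel '[[[0,-1.1,0],[0,0,-0.09]],[[-0.2,-2.2,0],[0,0,-0.18]],[[-0.5,-3.3,0],[0,0,-0.27]],[[-0.8,-4.4,0],[0,0,-0.36]],[[-1.2,-5.4,0],[0,0,-0.45]]]'
python3 - <<'E'
from h import *
st(); K=cal("wrist")
cv2.imwrite("pics/w4.png",ctrl.get_image("wrist"))
for q,z in dict(inner_knob=.071,middle_knob=.077,outer_knob=.077,cradle=0).items():
    print(q,[(round(d["score"],2),np.round(d["position"]).tolist(),ray("wrist",d["position"],z,K)[:2].round(4).tolist()) for d in ctrl.landmark_of("wrist",q)[:2]])
E
```

```text
t: 8.48
tool_pos: [0.5146, -0.279, 0.1293]
tool_rot: [2.918, -1.159, 0.014]
contact_force: [-0.6, -0.8, -0.3]
opening: 0.0265
grip_force: 0.0
t: 8.98
tool_pos: [0.5701, -0.3351, 0.1234]
tool_rot: [-2.918, 1.16, 0.003]
contact_force: [0.7, -0.2, 0.2]
opening: 0.04
grip_force: 0.0
t: 9.48
tool_pos: [0.5711, -0.3359, 0.0532]
tool_rot: [2.919, -1.161, 0.003]
contact_force: [0.1, 0.3, 0.7]
opening: 0.0399
grip_force: 0.0
t: 9.85
tool_pos: [0.5712, -0.3362, 0.0527]
tool_rot: [2.919, -1.161, 0.002]
contact_force: [0.8, 0.0, 0.3]
opening: 0.0261
grip_force: 0.0
t: 10.48
tool_pos: [0.5992, -0.2883, 0.0524]
tool_rot: [3.102, -0.476, 0.001]
contact_force: [-1.6, -4.5, 0.4]
opening: 0.0261
grip_force: 2.1
t: 11.1
tool_pos: [0.6041, -0.2319, 0.0524]
tool_rot: [3.13, 0.228, 0.003]
contact_force: [1.8, -4.3, -1.4]
opening: 0.0265
grip_force: 2.1
t: 11.72
tool_pos: [0.5841, -0.18, 0.0524]
tool_rot: [3.0, 0.921, 0.001]
contact_force: [-0.4, -4.9, 0.2]
opening: 0.0264
grip_force: 1.9
t 11.72 p [ 0.5841 -0.18    0.0524] R [[0.828, 0.561, 0.001], [0.561, -0.828, -0.003], [-0.001, 0.003, -1.0]] F [-0.4 -4.9  0.2] op 0.0264 q [-0.42  0.19  1.78 -0.    1.17  0.56]
inner_knob []
middle_knob [(0.71, [330.0, 281.0], [0.5847, -0.1843])]
outer_knob []
cradle [(0.82, [302.0, 189.0], [0.596, -0.1572])]
```

View pics/w4.png

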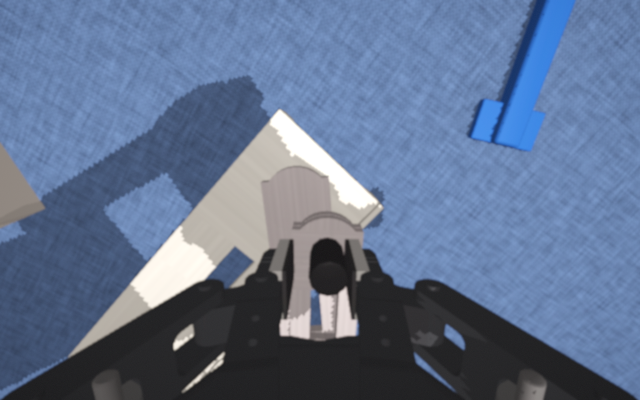

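The wrist picture shows the middle knob held at (328,265), with the middle segment still a few degrees to the right of the inner one. I push on slowly.

```bash
python3 -m handwheel '[[[0,-0.3,0],[0,0,-0.02]],[[0,-0.6,0],[0,0,-0.05]],[[0,-0.9,0],[0,0,-0.07]],[[0,-0.9,0],[0,0,-0.07]]]'
python3 -m handwheel '[[[0,-0.1,0],[0,0,0]],[[0,-0.2,0],[0,0,0]],[[0,-0.3,0],[0,0,0]],[[0,-0.3,0],[0,0,0]]]'
python3 -m handwheel '[[[0,-0.1,0],[0,0,0]],[[0,-0.2,0],[0,0,0]],[[0,-0.2,0],[0,0,0]]]'
python3 - <<'E'
from h import *
st(); p,_=tool(); print(np.degrees(np.arctan2(p[1]+.2495,p[0]-.4785)))
E
```

```text
t: 12.48
tool_pos: [0.5785, -0.1715, 0.0519]
tool_rot: [2.97, 1.022, -0.001]
contact_force: [-0.7, -3.6, -0.4]
opening: 0.026
grip_force: 1.4
t: 12.98
tool_pos: [0.5769, -0.169, 0.0519]
tool_rot: [2.971, 1.022, 0.0]
contact_force: [-0.1, -3.3, -0.3]
opening: 0.0261
grip_force: 1.7
t: 13.35
tool_pos: [0.576, -0.1678, 0.052]
tool_rot: [2.97, 1.022, 0.001]
contact_force: [1.7, -5.3, -2.0]
opening: 0.026
grip_force: 2.7
t 13.35 p [ 0.576  -0.1678  0.052 ] R [[0.788, 0.615, 0.001], [0.615, -0.788, -0.001], [0.0, 0.001, -1.0]] F [ 1.7 -5.3 -2. ] op 0.026 q [-0.41  0.17  1.81 -0.    1.17  0.5 ]
39.967887768407465
```

```bash
python3 -m handwheel '[[[0,-0.1,0],[0,0,0]],[[0,-0.2,0],[0,0,0]],[[0,-0.2,0],[0,0,0]]]'
python3 -m handwheel '[[[0,-0.1,0],[0,0,0]],[[0,-0.1,0],[0,0,0]],[[0,-0.1,0],[0,0,0]]]'
python3 -m handwheel '[[[0,-0.1,0],[0,0,0]],[[0,-0.1,0],[0,0,0]],[[0,-0.1,0],[0,0,0]]]'
python3 - <<'E'
from h import *
st(); p,_=tool(); print(np.degrees(np.arctan2(p[1]+.2495,p[0]-.4785)))
E
```

```text
t: 13.72
tool_pos: [0.5759, -0.1676, 0.0521]
tool_rot: [2.966, 1.02, 0.005]
contact_force: [6.4, -10.2, -6.4]
opening: 0.0264
grip_force: 5.9
t: 14.1
tool_pos: [0.5759, -0.1676, 0.0521]
tool_rot: [2.964, 1.02, 0.006]
contact_force: [8.4, -11.3, -7.1]
opening: 0.0258
grip_force: 7.4
t: 14.48
tool_pos: [0.5758, -0.1675, 0.0521]
tool_rot: [2.962, 1.019, 0.008]
contact_force: [10.6, -15.5, -10.7]
opening: 0.0262
grip_force: 9.0
t 14.47 p [ 0.5758 -0.1675  0.0521] R [[0.788, 0.615, 0.008], [0.615, -0.788, -0.007], [0.002, 0.01, -1.0]] F [ 10.6 -15.5 -10.7] op 0.0262 q [-0.41  0.16  1.81 -0.    1.16  0.5 ]
40.11851875613129
```

The stop is reached; the force climbs with no motion. Now the inner segment: the pivot from the geometry (.596,-.157) agrees with the network.

Run:
```python
from h import *
plan([(.5767,-.1722,.052,38.2),(.5767,-.1722,.125,38.2),(.4785,-.2495,.125,38.2),(.4785,-.2495,.05,38.2)])
arc(.5964,-.1567,.15,218.2,178.5,.05,10,start=(.4785,-.2495,.05,38.2))
```

```text
[[-0.2, 0.4, 0.0], [0, 0, -0.0]]
[[-0.0, 0.0, -7.3], [0, 0, -0.0]]
[[-12.5, 0.1, 0.0], [0, 0, -0.0]]
[[-0.0, -0.0, 7.5], [0, 0, -0.0]]
end [ 0.4788 -0.2495  0.0501 37.9586]
[[[0.0,-1.0,-0.0],[0,0,0.07]],[[0.1,-2.1,-0.0],[0,0,0.14]],[[0.3,-3.1,-0.0],[0,0,0.21]],[[0.6,-4.1,-0.0],[0,0,0.28]],[[0.9,-5.1,-0.0],[0,0,0.35]]]
[[[0.0,-1.0,-0.0],[0,0,0.07]],[[0.1,-2.1,-0.0],[0,0,0.14]],[[0.3,-3.1,-0.0],[0,0,0.2]],[[0.6,-4.1,-0.0],[0,0,0.27]],[[0.9,-5.1,-0.0],[0,0,0.34]]]
end [ 0.4467 -0.1526  0.05   -1.3341]
```

```bash
python3 -m handwheel '[[[0,0.9,0],[0,0,0]],[[0,0.9,0],[0,0,0]],[[0,0.9,-4],[0,0,0]],[[0,0.9,-7.3],[0,0,0]],[[0,0.9,-7.3],[0,0,0]]]'
python3 -m handwheel '[[[-6,0.1,0],[0,0,0]],[[-12.5,0.1,0],[0,0,0]],[[-12.5,0.1,0],[0,0,0]],[[-12.5,0.1,0],[0,0,0]]]' 0.06
python3 - <<'E'
from h import *
st(); K=cal("wrist")
ctrl.get_image("wrist")
for q,z in dict(inner_knob=.071,middle_knob=.077,outer_knob=.077,cradle=0).items():
    print(q,[(round(d["score"],2),np.round(d["position"]).tolist(),ray("wrist",d["position"],z,K)[:2].round(4).tolist()) for d in ctrl.landmark_of("wrist",q)[:2]])
plan([(.4785,-.2495,.05,38.2)])
E
```

```text
t: 15.1
tool_pos: [0.5806, -0.1713, 0.1284]
tool_rot: [2.968, 1.022, 0.007]
contact_force: [0.5, -0.5, 0.1]
opening: 0.026
grip_force: 0.0
t: 15.6
tool_pos: [0.4803, -0.2484, 0.1237]
tool_rot: [-2.969, -1.021, 0.001]
contact_force: [0.8, 0.8, 0.8]
opening: 0.0396
grip_force: 0.0
t 15.6 p [ 0.4803 -0.2484  0.1237] R [[0.789, 0.615, -0.001], [0.615, -0.789, 0.002], [0.0, -0.002, -1.0]] F [0.8 0.8 0.8] op 0.0396 q [-0.62 -0.06  1.91  0.    1.29  0.29]
inner_knob [(0.63, [321.0, 225.0], [0.4786, -0.2504])]
middle_knob []
outer_knob [(0.83, [322.0, 165.0], [0.5123, -0.2247])]
cradle [(0.92, [323.0, 12.0], [0.5995, -0.1577])]
[[-0.3, -0.1, 7.5], [0, 0, -0.0]]
end [ 0.4785 -0.2494  0.0496 38.0706]
```

```bash
python3 -m handwheel '[[[-0.2,0,4],[0,0,0]],[[-0.2,0,7.4],[0,0,0]],[[-0.2,0,7.4],[0,0,0]],[[-0.2,0,7.4],[0,0,0]]]'
python3 -m handwheel '[[[0,0,0],[0,0,0]],[[0,0,0],[0,0,0]],[[0,0,0],[0,0,0]]]' 0.39 20
python3 -m handwheel '[[[0,-1,0],[0,0,0.07]],[[0.1,-2.1,0],[0,0,0.14]],[[0.3,-3.1,0],[0,0,0.21]],[[0.6,-4.1,0],[0,0,0.28]],[[0.9,-5.1,0],[0,0,0.35]]]'
python3 -m handwheel '[[[0,-1,0],[0,0,0.07]],[[0.1,-2.1,0],[0,0,0.14]],[[0.3,-3.1,0],[0,0,0.2]],[[0.6,-4.1,0],[0,0,0.27]],[[0.9,-5.1,0],[0,0,0.34]]]'
python3 -m handwheel '[[[0,-0.2,0],[0,0,0.02]],[[0,-0.4,0],[0,0,0.03]],[[0,-0.6,0],[0,0,0.04]],[[0,-0.6,0],[0,0,0.04]]]'
python3 -m handwheel '[[[0,-0.1,0],[0,0,0]],[[0,-0.2,0],[0,0,0]],[[0,-0.3,0],[0,0,0]],[[0,-0.3,0],[0,0,0]]]'
python3 - <<'E'
from h import *
st(); p,_=tool(); print(np.degrees(np.arctan2(p[1]+.1567,p[0]-.5964)))
cv2.imwrite("pics/w5.png",ctrl.get_image("wrist"))
E
```

```text
t: 16.35
tool_pos: [0.4803, -0.2506, 0.0521]
tool_rot: [2.969, 1.023, 0.002]
contact_force: [0.6, -1.1, -0.0]
opening: 0.0399
grip_force: 0.0
t: 16.73
tool_pos: [0.4797, -0.2506, 0.0516]
tool_rot: [2.97, 1.022, 0.001]
contact_force: [0.3, 0.4, 0.3]
opening: 0.0264
grip_force: 0.0
t: 17.35
tool_pos: [0.4554, -0.2072, 0.0518]
tool_rot: [3.097, 0.485, 0.001]
contact_force: [0.8, -9.0, -1.6]
opening: 0.0261
grip_force: 4.2
t: 17.98
tool_pos: [0.4471, -0.1557, 0.0516]
tool_rot: [3.135, -0.046, -0.003]
contact_force: [-4.7, -8.3, 2.5]
opening: 0.026
grip_force: 4.3
t: 18.48
tool_pos: [0.4473, -0.1495, 0.0516]
tool_rot: [3.135, -0.105, -0.003]
contact_force: [-5.1, -7.1, 2.7]
opening: 0.0262
grip_force: 3.8
t: 18.98
tool_pos: [0.4473, -0.1466, 0.0515]
tool_rot: [3.135, -0.105, -0.004]
contact_force: [-6.6, -8.3, 3.7]
opening: 0.026
grip_force: 4.1
t 18.98 p [ 0.4473 -0.1466  0.0515] R [[0.998, -0.067, -0.003], [-0.067, -0.998, -0.005], [-0.002, 0.005, -1.0]] F [-6.6 -8.3  3.7] op 0.026 q [-0.47 -0.13  2.11 -0.01  1.16  1.17]
176.14082380135815
```

View pics/w5.png

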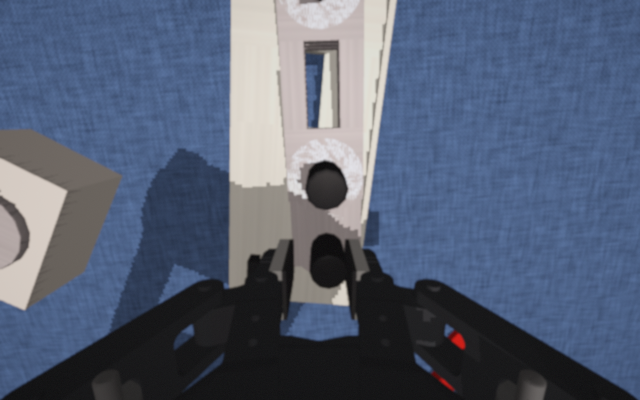

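The picture shows the inner segment still a few degrees from the cradle's line: the slots at (322,85) are offset from the cradle below. I push further.

```bash
python3 -m handwheel '[[[0,-0.2,0],[0,0,0.01]],[[0,-0.4,0],[0,0,0.02]],[[0,-0.6,0],[0,0,0.03]],[[0,-0.6,0],[0,0,0.03]]]'
python3 -m handwheel '[[[0,-0.1,0],[0,0,0]],[[0,-0.2,0],[0,0,0]],[[0,-0.3,0],[0,0,0]],[[0,-0.3,0],[0,0,0]]]'
python3 -m handwheel '[[[0,-0.1,0],[0,0,0]],[[0,-0.2,0],[0,0,0]],[[0,-0.2,0],[0,0,0]]]'
python3 - <<'E'
from h import *
st(); p,_=tool(); print(np.degrees(np.arctan2(p[1]+.1567,p[0]-.5964)))
E
```

```text
t: 19.52
tool_pos: [0.4477, -0.1405, 0.0515]
tool_rot: [3.133, -0.152, -0.004]
contact_force: [-5.7, -7.0, 3.1]
opening: 0.026
grip_force: 3.9
t: 20.02
tool_pos: [0.4479, -0.1375, 0.0514]
tool_rot: [3.133, -0.152, -0.004]
contact_force: [-5.6, -7.2, 3.5]
opening: 0.0261
grip_force: 4.0
t: 20.4
tool_pos: [0.4481, -0.1355, 0.0514]
tool_rot: [3.133, -0.152, -0.004]
contact_force: [-6.5, -7.2, 3.7]
opening: 0.0261
grip_force: 3.9
t 20.4 p [ 0.4481 -0.1355  0.0514] R [[0.995, -0.097, -0.003], [-0.097, -0.995, -0.005], [-0.002, 0.005, -1.0]] F [-6.5 -7.2  3.7] op 0.0261 q [-0.45 -0.14  2.12 -0.01  1.16  1.22]
171.88083084155053
```

```bash
python3 -m handwheel '[[[0,-0.1,0],[0,0,0.01]],[[0,-0.2,0],[0,0,0.02]],[[0,-0.3,0],[0,0,0.02]],[[0,-0.3,0],[0,0,0.02]]]'
python3 -m handwheel '[[[0,-0.1,0],[0,0,0]],[[0,-0.2,0],[0,0,0]],[[0,-0.2,0],[0,0,0]]]'
python3 -m handwheel '[[[0,-0.1,0],[0,0,0]],[[0,-0.2,0],[0,0,0]],[[0,-0.2,0],[0,0,0]]]'
python3 - <<'E'
from h import *
st(); p,_=tool(); print(np.degrees(np.arctan2(p[1]+.1567,p[0]-.5964)))
cv2.imwrite("pics/w6.png",ctrl.get_image("wrist"))
E
```

```text
t: 20.9
tool_pos: [0.4485, -0.1325, 0.0514]
tool_rot: [3.131, -0.183, -0.003]
contact_force: [-5.0, -7.3, 2.5]
opening: 0.0267
grip_force: 3.9
t: 21.28
tool_pos: [0.4487, -0.1305, 0.0514]
tool_rot: [3.131, -0.183, -0.004]
contact_force: [-5.6, -6.7, 3.2]
opening: 0.026
grip_force: 3.9
t: 21.65
tool_pos: [0.4488, -0.1288, 0.0514]
tool_rot: [3.131, -0.183, -0.004]
contact_force: [-5.1, -8.0, 2.8]
opening: 0.0262
grip_force: 4.5
t 21.65 p [ 0.4488 -0.1288  0.0514] R [[0.993, -0.116, -0.003], [-0.116, -0.993, -0.005], [-0.002, 0.006, -1.0]] F [-5.1 -8.   2.8] op 0.0262 q [-0.44 -0.14  2.12 -0.01  1.16  1.25]
169.2822841569171
```

View pics/w6.png

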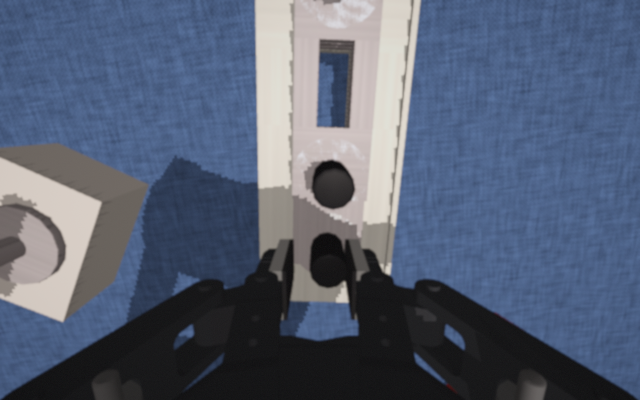

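The segments now look in line with the cradle and the slots line up at (336,85). I press until the stop answers.

```bash
python3 -m handwheel '[[[0,-0.1,0],[0,0,0]],[[0,-0.2,0],[0,0,0]],[[0,-0.2,0],[0,0,0]]]'
python3 -m handwheel '[[[0,-0.1,0],[0,0,0]],[[0,-0.2,0],[0,0,0]],[[0,-0.2,0],[0,0,0]]]'
python3 -m handwheel '[[[0,-0.1,0],[0,0,0]],[[0,-0.2,0],[0,0,0]],[[0,-0.2,0],[0,0,0]]]'
python3 - <<'E'
from h import *
p,_=tool(); print(p,np.degrees(np.arctan2(p[1]+.1567,p[0]-.5964)))
E
```

```text
t: 22.08
tool_pos: [0.4488, -0.1286, 0.0515]
tool_rot: [3.126, -0.182, -0.004]
contact_force: [-7.5, -15.6, 0.1]
opening: 0.0261
grip_force: 8.0
t: 22.45
tool_pos: [0.4489, -0.1284, 0.0515]
tool_rot: [3.122, -0.181, -0.005]
contact_force: [-8.1, -22.2, -1.6]
opening: 0.0259
grip_force: 11.5
t: 22.82
tool_pos: [0.4489, -0.1282, 0.0515]
tool_rot: [3.118, -0.18, -0.005]
contact_force: [-9.0, -28.5, -2.3]
opening: 0.026
grip_force: 15.1
[ 0.44889898 -0.12822872  0.05149267] 169.07488327365797
```

The stop was reached at 28 N, so the inner segment is home. I release and hover to see the arm, the T-lock and the stand together.

```bash
python3 -m handwheel '[[[0,1,0],[0,0,0]],[[0,1,0],[0,0,0]],[[0,1,-5],[0,0,0]],[[0,1,-10],[0,0,0]],[[0,1,-12],[0,0,0]]]'
python3 -m handwheel '[[[-1,-6,-8],[0,0,0]],[[-1,-6,-8],[0,0,0]],[[-1,-6,-8],[0,0,0]],[[-1,-6,-8],[0,0,0]],[[-1,-6,-8],[0,0,0]]]' -1
python3 - <<'E'
from h import *
st(); K=cal("wrist"); print("cam",(-K[1].T@K[2]).round(3))
im=ctrl.get_image("wrist"); cv2.imwrite("pics/w7.png",im)
for q,z in dict(inner_knob=.071,middle_knob=.077,outer_knob=.077,cradle=0,cradle_slot=.026,lock_stand=0,tlock=.007).items():
    print(q,[(round(d["score"],2),np.round(d["position"]).tolist(),ray("wrist",d["position"],z,K)[:2].round(4).tolist()) for d in ctrl.landmark_of("wrist",q)[:2]])
E
```

```text
t: 23.45
tool_pos: [0.4511, -0.1304, 0.1748]
tool_rot: [3.135, -0.183, 0.009]
contact_force: [0.0, -0.4, -0.2]
opening: 0.0262
grip_force: 0.0
t: 24.08
tool_pos: [0.4457, -0.0697, 0.2488]
tool_rot: [-3.135, 0.185, 0.005]
contact_force: [0.2, -0.0, -0.5]
opening: 0.0854
grip_force: 0.0
t 24.07 p [ 0.4457 -0.0697  0.2488] R [[0.993, -0.118, -0.003], [-0.118, -0.993, 0.001], [-0.003, -0.001, -1.0]] F [ 0.2 -0.  -0.5] op 0.0854 q [-0.32 -0.39  1.98  0.    1.56  1.37]
cam [ 0.511 -0.077  0.392]
inner_knob [(0.85, [376.0, 176.0], [0.4463, -0.1322])]
middle_knob [(0.69, [389.0, 47.0], [0.5712, -0.1515])]
outer_knob [(0.89, [382.0, 138.0], [0.4868, -0.1395])]
cradle [(0.55, [377.0, 38.0], [0.5974, -0.1568]), (0.27, [59.0, 206.0], [0.4411, 0.2887])]
cradle_slot [(0.92, [376.0, 96.0], [0.5309, -0.1462])]
lock_stand [(0.71, [244.0, 162.0], [0.4711, 0.0268])]
tlock [(0.88, [238.0, 162.0], [0.4731, 0.0328])]
```

View pics/w7.png

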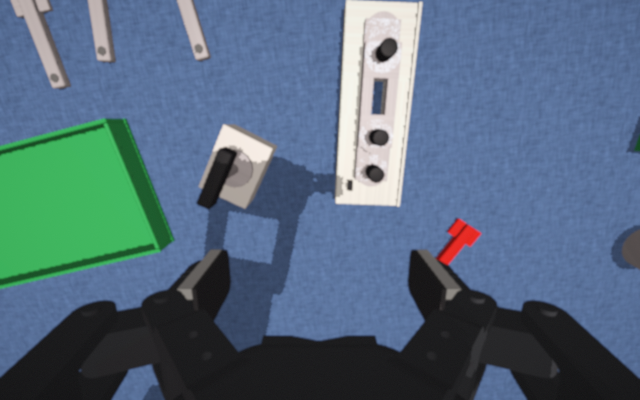

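The picture shows the knobs in line at (386,48), (378,137) and (373,173), with a clear through-slot at (379,96). The T-lock grip bar runs from about (228,153) to (206,204). The stand's top corners are (223,124), (274,146) and (249,208).

Run:
```python
from h import *
for p,z in [((223,124),.045),((274,146),.045),((249,208),.045),((228,153),.118),((206,204),.118),((236,167),.051)]: print(p,ray("wrist",p,z)[:2].round(4))
plan([(.42,.025,.2,65),])
```

```text
(223, 124) [0.5221 0.0306]
(274, 146) [ 0.4912 -0.0229]
(249, 208) [0.4213 0.019 ]
(228, 153) [0.4942 0.0086]
(206, 204) [0.4489 0.0391]
(236, 167) [0.4731 0.0235]
[[-3.7, -9.1, 5.1], [0, 0, -1.25]]
end [4.20300e-01 2.49000e-02 1.99700e-01 6.48859e+01]
```

```bash
python3 - <<'E'
from h import *
plan([(.4722,.0242,.16,-31.5)])
E
python3 -m handwheel '[[[1.5,-9.6,8.8],[0,0,0.43]],[[1.5,-9.6,8.8],[0,0,0.43]],[[1.5,-9.6,8.8],[0,0,0.43]],[[1.5,-9.6,8.8],[0,0,0.43]],[[1.5,-9.6,8.8],[0,0,0.43]]]' -0.18
python3 - <<'E'
from h import *
st(); K=cal("wrist"); cv2.imwrite("pics/w8.png",ctrl.get_image("wrist"))
for q,z in dict(lock_stand=0,tlock=.007).items():
    print(q,[(round(d["score"],2),np.round(d["position"]).tolist(),ray("wrist",d["position"],z,K)[:2].round(4).tolist()) for d in ctrl.landmark_of("wrist",q)[:2]])
E
```

```text
[[1.5, -9.6, 9.1], [0, 0, 0.43]]
end [ 4.7260e-01  2.3800e-02  1.5970e-01 -3.1371e+01]
t: 25.1
tool_pos: [0.4732, 0.0235, 0.1638]
tool_rot: [-3.025, 0.848, -0.003]
contact_force: [0.7, 0.4, 0.5]
opening: 0.0503
grip_force: 0.0
t 25.1 p [0.4732 0.0235 0.1638] R [[0.854, -0.52, 0.002], [-0.52, -0.854, -0.0], [0.002, -0.001, -1.0]] F [0.7 0.4 0.5] op 0.0503 q [-0.11 -0.27  2.03 -0.    1.39  2.01]
lock_stand [(0.92, [318.0, 192.0], [0.4692, 0.0268])]
tlock [(0.97, [316.0, 195.0], [0.4688, 0.0291])]
```

View pics/w8.png

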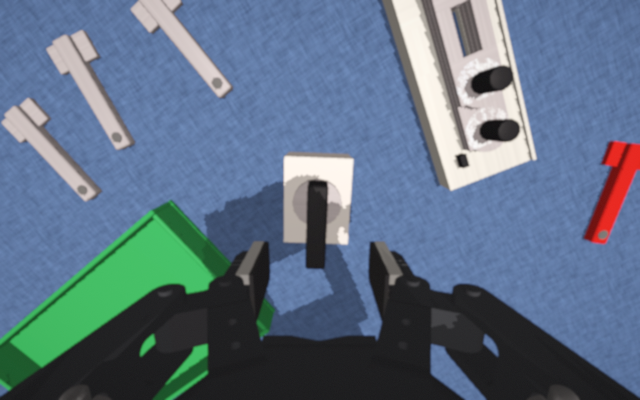

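The picture shows the stand square to the tool. The grip bar runs (317,182) to (316,268), upright in view and between the fingers.

Run:
```python
from h import *
a,b=ray("wrist",(317,183),.118),ray("wrist",(315.5,268),.118); print(a,b,(a+b)/2,np.degrees(np.arctan2(*(a-b)[1::-1])))
plan([(*((a+b)/2)[:2],.088,-31.4)])
```

```text
[0.49734033 0.00955285 0.118     ] [0.44631423 0.04199618 0.118     ] [0.47182728 0.02577452 0.118     ] -32.44895452370127
[[-0.2, -0.1, 7.6], [0, 0, 0.0]]
end [ 4.72000e-01  2.52000e-02  8.80000e-02 -3.13877e+01]
```

```bash
python3 -m handwheel '[[[-0.2,-0.1,4],[0,0,0]],[[-0.2,-0.1,7.5],[0,0,0]],[[-0.2,-0.1,7.5],[0,0,0]],[[-0.2,-0.1,7.5],[0,0,0]]]'
python3 -m handwheel '[[[0,0,0],[0,0,0]],[[0,0,0],[0,0,0]],[[0,0,0],[0,0,0]],[[0,0,0],[0,0,0]],[[0,0,0],[0,0,0]]]' 1 60
python3 - <<'E'
from h import *
st()
E
python3 -m handwheel '[[[0,0,-3],[0,0,0]],[[0,0,-6],[0,0,0]],[[0,0,-9],[0,0,0]],[[0,0,-10],[0,0,0]],[[0,0,-10],[0,0,0]]]'
python3 - <<'E'
from h import *
st()
plan([(.530,-.1458,.19,-8.9)])
E
```

```text
t: 25.75
tool_pos: [0.4725, 0.0254, 0.0896]
tool_rot: [-3.024, 0.849, -0.004]
contact_force: [0.6, -0.5, 0.6]
opening: 0.0503
grip_force: 0.0
t: 26.38
tool_pos: [0.4725, 0.0258, 0.0894]
tool_rot: [-3.024, 0.849, -0.004]
contact_force: [-0.7, -0.2, 5.8]
opening: 0.0131
grip_force: 59.4
t 26.38 p [0.4725 0.0258 0.0894] R [[0.854, -0.52, 0.002], [-0.52, -0.854, -0.0], [0.002, -0.001, -1.0]] F [-0.7 -0.2  5.8] op 0.0131 q [-0.1  -0.19  2.09  0.    1.24  2.01]
t: 27.0
tool_pos: [0.4714, 0.0258, 0.1877]
tool_rot: [-3.025, 0.849, -0.001]
contact_force: [-0.0, 0.1, -2.7]
opening: 0.0133
grip_force: 58.8
t 27.0 p [0.4714 0.0258 0.1877] R [[0.854, -0.52, 0.0], [-0.52, -0.854, -0.0], [0.0, -0.0, -1.0]] F [-0.   0.1 -2.7] op 0.0133 q [-0.1  -0.3   2.01 -0.    1.43  2.01]
[[13.9, 11.6, -0.2], [0, 0, -0.39]]
end [ 0.5298 -0.1455  0.1897 -9.0042]
```

```bash
python3 -m handwheel '[[[13.9,11.6,-0.2],[0,0,-0.39]],[[13.9,11.6,-0.2],[0,0,-0.39]],[[13.9,11.6,-0.2],[0,0,-0.39]],[[13.9,11.6,-0.2],[0,0,-0.39]],[[13.9,11.6,-0.2],[0,0,-0.39]]]'
python3 - <<'E'
from h import *
st(); K=cal("wrist"); cv2.imwrite("pics/w9.png",ctrl.get_image("wrist"))
for q,z in dict(inner_knob=.071,middle_knob=.077,outer_knob=.077,cradle=0,cradle_slot=.026,tlock=.108).items():
    print(q,[(round(d["score"],2),np.round(d["position"]).tolist(),ray("wrist",d["position"],z,K)[:2].round(4).tolist()) for d in ctrl.landmark_of("wrist",q)[:2]])
E
```

```text
t: 27.62
tool_pos: [0.5287, -0.1452, 0.1877]
tool_rot: [-3.13, 0.248, 0.006]
contact_force: [-0.5, 0.3, -2.0]
opening: 0.0131
grip_force: 59.1
t 27.62 p [ 0.5287 -0.1452  0.1877] R [[0.988, -0.158, -0.003], [-0.158, -0.988, 0.002], [-0.004, -0.001, -1.0]] F [-0.5  0.3 -2. ] op 0.0131 q [-0.4  -0.1   1.83  0.    1.41  1.32]
inner_knob []
middle_knob []
outer_knob []
cradle [(0.6, [320.0, 120.0], [0.5947, -0.1569])]
cradle_slot [(0.96, [321.0, 183.0], [0.5325, -0.1481])]
tlock [(0.64, [316.0, 212.0], [0.5268, -0.1424])]
```

View pics/w9.png

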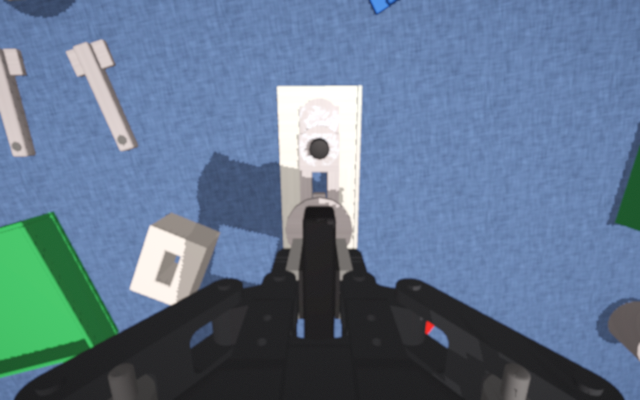

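The picture shows the T-lock held upright over the folded arm, its bar along the cradle. The middle knob is at (319,148) and the slot's far edge at (320,173).

Run:
```python
from h import *
u=np.array([np.cos(np.radians(171.1)),np.sin(np.radians(171.1))])
m=ray("wrist",(319,148),.077)[:2]; e=ray("wrist",(320,173),.047)[:2]; print(m,m+.0425*u,e,e+.019*u)
a=ray("wrist",(278,86),.026);b=ray("wrist",(362,86),.026); print((a+b)/2, np.linalg.norm(a-b), np.degrees(np.arctan2(*(a-b)[1::-1]))-90)
p,r=tool(); m=r.as_matrix(); print(p, np.degrees(np.arctan2(m[1,0],m[0,0])))
plan([(.5303,-.1462,.139,-8.9)])
```

```text
[ 0.57358444 -0.15157101] [ 0.53159614 -0.14499582] [ 0.54741544 -0.14847066] [ 0.5286442  -0.14553116]
[ 0.62752374 -0.16101926  0.026     ] 0.08097808731682635 -8.911290234930775
[ 0.52966087 -0.14464961  0.18989661] -8.932624429302333
[[0.1, 0.1, 5.1], [0, 0, -0.0]]
end [ 0.5305 -0.1458  0.1389 -8.9326]
```

```bash
python3 -m handwheel '[[[0.1,0.1,2.5],[0,0,0]],[[0.1,0.1,5],[0,0,0]],[[0.1,0.1,5],[0,0,0]]]'
python3 -m handwheel '[[[0,0,0.5],[0,0,0]],[[0,0,1],[0,0,0]],[[0,0,1.5],[0,0,0]],[[0,0,1.5],[0,0,0]]]'
python3 -m handwheel '[[[0,0,0.5],[0,0,0]],[[0,0,1],[0,0,0]],[[0,0,1.5],[0,0,0]],[[0,0,1.5],[0,0,0]]]'
python3 -c "
from h import *
st()"
```

```text
t: 28.35
tool_pos: [0.5289, -0.1456, 0.1375]
tool_rot: [-3.13, 0.246, 0.007]
contact_force: [0.6, 0.7, -1.2]
opening: 0.0131
grip_force: 59.0
t: 28.85
tool_pos: [0.5304, -0.1466, 0.1245]
tool_rot: [-3.132, 0.247, 0.001]
contact_force: [0.6, -0.7, -2.8]
opening: 0.0132
grip_force: 59.0
t: 29.35
tool_pos: [0.5301, -0.1465, 0.109]
tool_rot: [-3.131, 0.247, 0.002]
contact_force: [0.1, -0.8, -2.1]
opening: 0.0127
grip_force: 59.0
t 29.35 p [ 0.5301 -0.1465  0.109 ] R [[0.988, -0.157, -0.001], [-0.157, -0.988, 0.001], [-0.001, -0.0, -1.0]] F [ 0.1 -0.8 -2.1] op 0.0127 q [-0.4  -0.02  1.89  0.    1.26  1.32]
```

```bash
python3 -m handwheel '[[[0,0,0.5],[0,0,0]],[[0,0,1],[0,0,0]],[[0,0,1.4],[0,0,0]],[[0,0,1.5],[0,0,0]],[[0,0,1.5],[0,0,0]]]'
python3 -m handwheel '[[[0,0,0.1],[0,0,0]],[[0,0,0.2],[0,0,0]],[[0,0,0.3],[0,0,0]],[[0,0,0.3],[0,0,0]]]'
python3 -c "
from h import *
st()"
```

```text
t: 29.98
tool_pos: [0.5306, -0.1467, 0.0948]
tool_rot: [3.132, -0.247, -0.0]
contact_force: [0.4, 0.8, -0.8]
opening: 0.0131
grip_force: 59.0
t: 30.48
tool_pos: [0.5305, -0.1466, 0.0917]
tool_rot: [-3.132, 0.247, 0.0]
contact_force: [-0.4, 0.2, -1.7]
opening: 0.0129
grip_force: 59.0
t 30.48 p [ 0.5305 -0.1466  0.0917] R [[0.988, -0.157, -0.0], [-0.157, -0.988, 0.0], [-0.0, -0.0, -1.0]] F [-0.4  0.2 -1.7] op 0.0129 q [-0.4   0.    1.91  0.    1.23  1.32]
```

```bash
python3 -m handwheel '[[[0,0,0.1],[0,0,0]],[[0,0,0.1],[0,0,0]]]'
python3 -m handwheel '[[[0,0,0],[0,0,-0.16]],[[0,0,0],[0,0,-0.32]],[[0,0,0],[0,0,-0.48]],[[0,0,0],[0,0,-0.64]],[[0,0,0],[0,0,-0.8]]]'
python3 -m handwheel '[[[0,0,0],[0,0,-0.16]],[[0,0,0],[0,0,-0.32]],[[0,0,0],[0,0,-0.48]],[[0,0,0],[0,0,-0.64]],[[0,0,0],[0,0,-0.77]]]'
python3 -m handwheel '[[[0,0,0],[0,0,0]],[[0,0,0],[0,0,0]]]'
python3 -c "
from h import *
st();p,r=tool();m=r.as_matrix();print(np.degrees(np.arctan2(m[1,0],m[0,0])))"
```

```text
t: 30.72
tool_pos: [0.5308, -0.1467, 0.0914]
tool_rot: [3.132, -0.247, 0.0]
contact_force: [-1.5, 0.9, 2.7]
opening: 0.0131
grip_force: 59.6
t: 31.35
tool_pos: [0.5314, -0.1471, 0.0915]
tool_rot: [2.977, 1.0, 0.003]
contact_force: [0.5, -1.1, 0.7]
opening: 0.0133
grip_force: 59.4
t: 31.98
tool_pos: [0.5314, -0.1468, 0.0914]
tool_rot: [2.384, 2.043, 0.002]
contact_force: [1.2, 1.2, 0.2]
opening: 0.0128
grip_force: 59.4
t: 32.22
tool_pos: [0.5311, -0.1468, 0.0914]
tool_rot: [2.391, 2.036, 0.001]
contact_force: [1.3, 0.3, 1.8]
opening: 0.0133
grip_force: 59.5
t 32.23 p [ 0.5311 -0.1468  0.0914] R [[0.159, 0.987, 0.001], [0.987, -0.159, -0.0], [-0.0, 0.002, -1.0]] F [1.3 0.3 1.8] op 0.0133 q [-0.4   0.01  1.9   0.    1.23 -0.25]
80.84188178803824
```

The T-lock is seated and turned. I release it, lift, and move over to look at the blades.

```bash
python3 -m handwheel '[[[0,0,0],[0,0,0]],[[0,0,0],[0,0,0]],[[0,0,0],[0,0,0]],[[0,0,-4],[0,0,0]],[[0,0,-9],[0,0,0]]]' -0.5
python3 -m handwheel '[[[0,0,-7],[0,0,0]],[[0,0,-10],[0,0,0]],[[0,0,-10],[0,0,0]]]'
python3 - <<'E'
from h import *
st()
plan([(.57,.15,.27,0)])
E
```

```text
t: 32.85
tool_pos: [0.5293, -0.1462, 0.18]
tool_rot: [-2.387, -2.037, 0.003]
contact_force: [0.1, 0.4, -0.6]
opening: 0.0638
grip_force: 0.0
t: 33.22
tool_pos: [0.5323, -0.1474, 0.2858]
tool_rot: [2.384, 2.034, 0.006]
contact_force: [0.1, -0.1, -0.7]
opening: 0.0644
grip_force: 0.0
t 33.23 p [ 0.5323 -0.1474  0.2858] R [[0.158, 0.987, 0.008], [0.988, -0.158, -0.003], [-0.002, 0.008, -1.0]] F [ 0.1 -0.1 -0.7] op 0.0644 q [-0.4  -0.15  1.72 -0.    1.57 -0.25]
[[30.0, -1.0, 1.6], [0, 0, 1.41]]
end [0.5697 0.1504 0.2698 0.1485]
```

```bash
python3 -m handwheel '[[[30,-1,1.5],[0,0,1.41]],[[30,-1,1.5],[0,0,1.41]],[[30,-1,1.5],[0,0,1.41]],[[30,-1,1.5],[0,0,1.41]],[[30,-1,1.5],[0,0,1.41]]]'
python3 - <<'E'
from h import *
plan([(.57,.15,.27,0)])
E
```

```text
t: 33.85
tool_pos: [0.5657, 0.1388, 0.2644]
tool_rot: [-3.025, -0.849, 0.004]
contact_force: [0.6, -0.0, 1.0]
opening: 0.064
grip_force: 0.0
[[0.9, -0.7, -0.6], [0, 0, 0.55]]
end [ 0.5697  0.1495  0.2704 -0.1675]
```

```bash
python3 -m handwheel '[[[0.9,-0.7,-0.6],[0,0,0.55]],[[0.9,-0.7,-0.6],[0,0,0.55]],[[0.9,-0.7,-0.6],[0,0,0.55]],[[0.9,-0.7,-0.6],[0,0,0.55]],[[0.9,-0.7,-0.6],[0,0,0.55]]]'
cat >> h.py <<'E'
def blades(im,K):
    """grey steel blobs near white/grey (low saturation, bright); returns bar axis from PCA of eroded-free contour"""
    hsv=cv2.cvtColor(im,cv2.COLOR_BGR2HSV); m=((hsv[...,1]<60)&(hsv[...,2]>110)).astype(np.uint8)
    n,l,s,c=cv2.connectedComponentsWithStats(m)
    for i in range(1,n):
        if 400<s[i,4]<6000:
            ys,xs=np.nonzero(l==i); P=np.array([ray("wrist",p,.010,K)[:2] for p in zip(xs,ys)])
            (cx,cy),(w,h),a=cv2.minAreaRect((P*1000).astype(np.float32))
            a=np.radians(a if w>h else a+90); u=np.array([np.cos(a),np.sin(a)]); L=max(w,h)
            q=P-np.array([cx,cy])/1000; s1=q@u; v=np.array([-u[1],u[0]])
            wid=lambda k:np.ptp((q@v)[k]) if k.any() else 0
            hi,lo=wid(s1>L*.3e-3),wid(s1<-L*.3e-3)
            if lo>hi:u=-u
            print("blob px",c[i].round(),"area",s[i,4],"rect ctr",round(cx),round(cy),"LxW",round(L),round(min(w,h)),"end widths",round(hi*1000),round(lo*1000),"lip dir deg",round(np.degrees(np.arctan2(u[1],u[0])),1))
E
python3 - <<'E'
from h import *
st(); K=cal("wrist"); im=ctrl.get_image("wrist"); cv2.imwrite("pics/w10.png",im)
for q,z in dict(blade1=0,tray=0,bowl=0,saline=0).items():
    print(q,[(round(d["score"],2),np.round(d["position"]).tolist(),ray("wrist",d["position"],z,K)[:2].round(4).tolist()) for d in ctrl.landmark_of("wrist",q)[:6]])
blades(im,K)
E
```

```text
t: 34.48
tool_pos: [0.5701, 0.1477, 0.2714]
tool_rot: [3.141, 0.008, -0.003]
contact_force: [-0.0, 1.7, 0.9]
opening: 0.0641
grip_force: 0.0
t 34.48 p [0.5701 0.1477 0.2714] R [[1.0, 0.005, -0.002], [0.005, -1.0, -0.0], [-0.002, 0.0, -1.0]] F [-0.   1.7  0.9] op 0.0641 q [ 0.13 -0.05  1.65 -0.    1.54  1.69]
blade1 [(0.93, [257.0, 122.0], [0.6344, 0.2316]), (0.93, [619.0, 38.0], [0.7393, -0.2261]), (0.92, [556.0, 332.0], [0.3071, -0.2419]), (0.65, [310.0, 106.0], [0.6559, 0.1602]), (0.61, [362.0, 125.0], [0.6313, 0.0906])]
tray [(0.97, [223.0, 254.0], [0.4416, 0.2926])]
bowl []
saline []
blob px [ 22. 115.] area 5905 rect ctr 652 515 LxW 227 87 end widths 87 21 lip dir deg 164.5
blob px [512.   7.] area 867 rect ctr 765 -86 LxW 76 22 end widths 17 8 lip dir deg 90.3
blob px [314.  91.] area 1668 rect ctr 661 157 LxW 107 42 end widths 18 42 lip dir deg -8.3
blob px [255. 108.] area 1603 rect ctr 640 229 LxW 107 42 end widths 42 19 lip dir deg 3.8
blob px [366. 116.] area 1599 rect ctr 631 88 LxW 106 42 end widths 42 18 lip dir deg 0.3
blob px [407. 238.] area 2404 rect ctr 461 22 LxW 93 88 end widths 35 87 lip dir deg -33.1
```

View pics/w10.png

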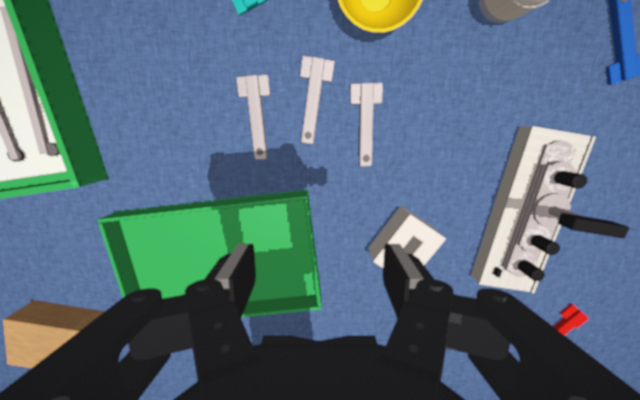

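The picture shows three steel blades, with bars at (257,118), (313,100) and (366,125) and lips towards the far side. The right one has been knocked to (.631,.088) since the first look. The T-lock's bar at (590,222) now stands across the cradle. The tray rim corners are (102,218), (307,193) and (320,307).

Run:
```python
from h import *
a,b,c=[ray("wrist",p,.04)[:2] for p in((102,218),(307,193),(320,307))]
print(a,b,c,"len",np.linalg.norm(a-b),np.linalg.norm(b-c),"ctr",(a+c)/2,"dirs",np.degrees(np.arctan2(*(a-b)[::-1])),np.degrees(np.arctan2(*(b-c)[::-1])))
plan([(.634,.088,.12,0.3),(.634,.088,.004,0.3)])
```

```text
[0.51249061 0.43488566] [0.54758581 0.16323406] [0.37874501 0.14555068] len 0.27390922919854915 0.16976430380583396 ctr [0.44561781 0.29021817] dirs 97.36137824326048 5.979022830782693
[[6.3, 6.0, 15.3], [0, 0, -0.0]]
[[0.0, -0.0, 11.6], [0, 0, -0.0]]
end [0.6337 0.0879 0.0035 0.207 ]
```

```bash
python3 -m handwheel '[[[6.3,6,15.3],[0,0,0]],[[6.3,6,15.3],[0,0,0]],[[6.3,6,15.3],[0,0,0]],[[6.3,6,15.3],[0,0,0]],[[6.3,6,15.3],[0,0,0]]]' 0.06
python3 - <<'E'
from h import *
plan([(.634,.088,.005,0.3)])
K=cal("wrist"); blades(ctrl.get_image("wrist"),K)
E
```

```text
t: 35.35
tool_pos: [0.6343, 0.0884, 0.1213]
tool_rot: [-3.141, -0.005, -0.003]
contact_force: [-0.8, 0.8, -0.3]
opening: 0.0402
grip_force: 0.0
[[-0.0, 0.0, 11.6], [0, 0, -0.0]]
end [0.6343 0.0884 0.0053 0.1965]
blob px [559.  20.] area 5192 rect ctr 771 -99 LxW 106 35 end widths 33 17 lip dir deg 90.2
blob px [241. 152.] area 3333 rect ctr 660 156 LxW 107 41 end widths 17 41 lip dir deg -8.0
blob px [156. 180.] area 3544 rect ctr 639 227 LxW 107 42 end widths 42 21 lip dir deg 4.0
blob px [321. 187.] area 3095 rect ctr 631 87 LxW 107 40 end widths 40 17 lip dir deg 1.5
```

```bash
python3 -m handwheel '[[[0,0.1,5],[0,0,0]],[[0,0.1,10],[0,0,0]],[[0,0.1,11.6],[0,0,0]],[[0,0.1,11.6],[0,0,0]]]'
python3 -m handwheel '[[[0,0,0],[0,0,0]],[[0,0,0],[0,0,0]],[[0,0,0],[0,0,0]],[[0,0,0],[0,0,0]]]' 1 60
python3 -m handwheel '[[[0,0,-4],[0,0,0]],[[0,0,-9],[0,0,0]],[[0,0,-12],[0,0,0]],[[0,0,-12],[0,0,0]]]'
python3 - <<'E'
from h import *
st()
plan([(.4573,.2139,.12,6.7),(.4573,.2139,.012,6.7)])
E
```

```text
t: 35.9
tool_pos: [0.6341, 0.0875, 0.0046]
tool_rot: [-3.142, -0.006, -0.001]
contact_force: [-0.3, -0.2, 0.5]
opening: 0.0401
grip_force: 0.0
t: 36.4
tool_pos: [0.6362, 0.0872, 0.0072]
tool_rot: [-3.141, -0.005, -0.009]
contact_force: [-2.2, 1.3, 6.0]
opening: 0.0136
grip_force: 58.9
t: 36.9
tool_pos: [0.6363, 0.0871, 0.1282]
tool_rot: [-3.141, -0.005, -0.013]
contact_force: [0.2, -0.6, -1.0]
opening: 0.0137
grip_force: 59.0
t 36.9 p [0.6363 0.0871 0.1282] R [[1.0, 0.003, 0.008], [0.003, -1.0, 0.0], [0.008, -0.0, -1.0]] F [ 0.2 -0.6 -1. ] op 0.0137 q [0.02 0.17 1.66 0.   1.3  1.59]
[[-17.9, -12.7, 0.8], [0, 0, -0.11]]
[[0.0, -0.0, 10.8], [0, 0, -0.0]]
end [0.4569 0.2135 0.0122 6.4802]
```

```bash
python3 -m handwheel '[[[-17.9,-12.7,0],[0,0,-0.11]],[[-17.9,-12.7,0],[0,0,-0.11]],[[-17.9,-12.7,0],[0,0,-0.11]],[[-17.9,-12.7,0],[0,0,-0.11]],[[-17.9,-12.7,0],[0,0,-0.11]]]'
python3 - <<'E'
from h import *
st()
im=ctrl.get_image("wrist"); cv2.imwrite("pics/w11.png",im)
plan([(.4573,.2139,.012,6.7)])
E
```

```text
t: 37.52
tool_pos: [0.4514, 0.2141, 0.1213]
tool_rot: [3.136, 0.182, -0.005]
contact_force: [1.5, -0.2, -1.5]
opening: 0.0136
grip_force: 59.0
t 37.52 p [0.4514 0.2141 0.1213] R [[0.993, 0.116, -0.003], [0.116, -0.993, -0.001], [-0.003, 0.001, -1.0]] F [ 1.5 -0.2 -1.5] op 0.0136 q [ 0.29 -0.15  2.    0.    1.3   1.75]
[[0.4, 0.0, 11.0], [0, 0, -0.0]]
end [0.4569 0.214  0.0119 6.5715]
```

View pics/w11.png

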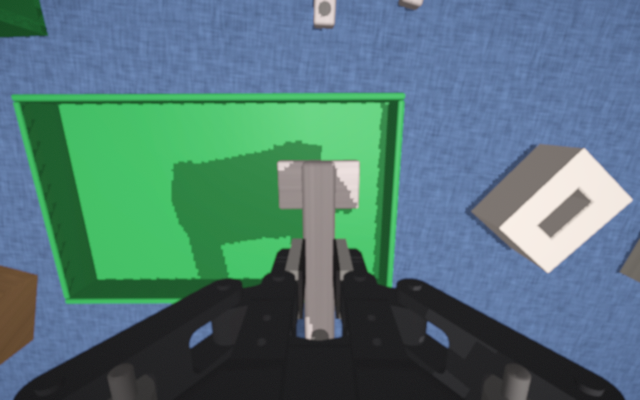

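The picture shows the blade held square over the right third of the tray, lip at (318,185). I lower it.

```bash
python3 -m handwheel '[[[0.4,0,4],[0,0,0]],[[0.4,0,8],[0,0,0]],[[0.4,0,10],[0,0,0]],[[0.4,0,10.4],[0,0,0]],[[0.4,0,10.6],[0,0,0]]]'
python3 -m handwheel '[[[0,0,0.2],[0,0,0]],[[0,0,0.2],[0,0,0]],[[0,0,0.2],[0,0,0]]]'
python3 -c "
from h import *
st()"
```

```text
t: 38.2
tool_pos: [0.4592, 0.2136, 0.0178]
tool_rot: [-3.137, -0.176, -0.001]
contact_force: [-0.2, -0.1, -1.0]
opening: 0.0134
grip_force: 59.0
t: 38.58
tool_pos: [0.4587, 0.2141, 0.0162]
tool_rot: [-3.136, -0.178, -0.002]
contact_force: [-0.3, -0.2, -1.4]
opening: 0.0133
grip_force: 59.0
t 38.58 p [0.4587 0.2141 0.0162] R [[0.994, 0.113, 0.001], [0.113, -0.994, 0.0], [0.001, -0.0, -1.0]] F [-0.3 -0.2 -1.4] op 0.0133 q [ 0.29  0.01  2.04 -0.    1.09  1.75]
```

```bash
python3 -m handwheel '[[[0,0,0.2],[0,0,0]],[[0,0,0.3],[0,0,0]],[[0,0,0.3],[0,0,0]]]'
python3 -m handwheel '[[[0,0,0.1],[0,0,0]],[[0,0,0.2],[0,0,0]],[[0,0,0.2],[0,0,0]]]'
python3 -c "
from h import *
st()"
```

```text
t: 38.95
tool_pos: [0.4581, 0.2139, 0.0125]
tool_rot: [3.136, 0.178, -0.0]
contact_force: [-0.2, 0.1, -1.1]
opening: 0.0134
grip_force: 59.0
t: 39.33
tool_pos: [0.4583, 0.214, 0.0121]
tool_rot: [3.136, 0.178, -0.002]
contact_force: [-6.0, -1.9, 11.1]
opening: 0.0137
grip_force: 60.5
t 39.33 p [0.4583 0.214  0.0121] R [[0.994, 0.113, -0.001], [0.113, -0.994, -0.0], [-0.001, 0.0, -1.0]] F [-6.  -1.9 11.1] op 0.0137 q [ 0.29  0.02  2.04 -0.    1.08  1.75]
```

```bash
python3 -m handwheel '[[[0,0,-0.2],[0,0,0]],[[0,0,-0.2],[0,0,0]],[[0,0,-0.2],[0,0,0]],[[0,0,-6],[0,0,0]],[[0,0,-12],[0,0,0]]]' 0.1
python3 - <<'E'
from h import *
plan([(.642,.227,.12,4)])
E
```

```text
t: 39.95
tool_pos: [0.4572, 0.2136, 0.1306]
tool_rot: [3.136, 0.177, -0.005]
contact_force: [2.1, 0.6, 0.2]
opening: 0.0386
grip_force: 0.0
[[18.5, 0.7, 1.1], [0, 0, 0.04]]
end [0.6418 0.2275 0.1196 4.1821]
```

```bash
python3 -m handwheel '[[[18.5,0.7,1],[0,0,0.04]],[[18.5,0.7,1],[0,0,0.04]],[[18.5,0.7,1],[0,0,0.04]],[[18.5,0.7,1],[0,0,0.04]],[[18.5,0.7,1],[0,0,0.04]]]'
python3 - <<'E'
from h import *
st(); K=cal("wrist"); blades(ctrl.get_image("wrist"),K)
plan([(.642,.227,.008,4)])
E
```

```text
t: 40.58
tool_pos: [0.6423, 0.2277, 0.1196]
tool_rot: [3.139, 0.115, -0.003]
contact_force: [-0.2, -0.8, 0.5]
opening: 0.0382
grip_force: 0.0
t 40.58 p [0.6423 0.2277 0.1196] R [[0.997, 0.073, -0.002], [0.073, -0.997, -0.0], [-0.002, 0.0, -1.0]] F [-0.2 -0.8  0.5] op 0.0382 q [0.23 0.27 1.56 0.   1.31 1.73]
blob px [406. 170.] area 3410 rect ctr 661 159 LxW 107 41 end widths 19 41 lip dir deg -8.7
blob px [316. 185.] area 3046 rect ctr 639 229 LxW 107 40 end widths 40 17 lip dir deg 5.3
blob px [628. 364.] area 1334 rect ctr 490 -98 LxW 102 32 end widths 11 13 lip dir deg -159.9
[[-0.0, 0.1, 11.2], [0, 0, 0.0]]
end [0.6421 0.2269 0.0083 4.2043]
```

```bash
python3 -m handwheel '[[[0,-0.1,5],[0,0,-0.01]],[[0,-0.1,10],[0,0,-0.01]],[[0,-0.1,11.2],[0,0,-0.01]],[[0,-0.1,11.2],[0,0,-0.01]]]'
python3 -m handwheel '[[[0,0,0],[0,0,0]],[[0,0,0],[0,0,0]],[[0,0,0],[0,0,0]],[[0,0,0],[0,0,0]]]' 1 60
python3 -m handwheel '[[[0,0,-4],[0,0,0]],[[0,0,-9],[0,0,0]],[[0,0,-12],[0,0,0]],[[0,0,-12],[0,0,0]]]'
python3 - <<'E'
from h import *
plan([(.4485,.2884,.125,6.7)])
E
```

```text
t: 41.12
tool_pos: [0.6422, 0.229, 0.0092]
tool_rot: [3.139, 0.131, -0.0]
contact_force: [-0.1, -0.3, 0.8]
opening: 0.0385
grip_force: 0.0
t: 41.62
tool_pos: [0.6451, 0.2293, 0.0121]
tool_rot: [-3.138, -0.131, -0.008]
contact_force: [-0.8, -0.1, 6.7]
opening: 0.0004
grip_force: 3.5
t: 42.12
tool_pos: [0.6454, 0.2294, 0.1338]
tool_rot: [-3.137, -0.13, -0.013]
contact_force: [-0.5, -0.3, 0.3]
opening: -0.0003
grip_force: 0.0
[[-19.1, -7.5, 0.9], [0, 0, -0.03]]
end [0.4489 0.2883 0.1248 6.48  ]
```

The grasp missed: the fingers shut above the bar because they were too high. I open and go lower.

```bash
python3 -m handwheel '[[[-0.3,0,1],[0,0,0]],[[-0.3,0,1],[0,0,0]],[[-0.3,0,1],[0,0,0]],[[-0.3,0,1],[0,0,0]]]' 0.06
python3 - <<'E'
from h import *
st(); K=cal("wrist"); blades(ctrl.get_image("wrist"),K)
plan([(.642,.229,.0035,4)])
E
```

```text
t: 42.62
tool_pos: [0.6396, 0.2285, 0.1179]
tool_rot: [3.139, 0.131, -0.002]
contact_force: [-0.3, 0.6, 0.1]
opening: 0.0399
grip_force: 0.0
t 42.62 p [0.6396 0.2285 0.1179] R [[0.997, 0.083, -0.001], [0.083, -0.997, -0.0], [-0.001, 0.0, -1.0]] F [-0.3  0.6  0.1] op 0.0399 q [ 0.23  0.27  1.57 -0.    1.31  1.72]
blob px [408. 168.] area 3462 rect ctr 661 159 LxW 107 41 end widths 19 41 lip dir deg -8.5
blob px [319. 183.] area 3175 rect ctr 640 229 LxW 107 41 end widths 41 17 lip dir deg 3.6
blob px [629. 365.] area 1193 rect ctr 490 -97 LxW 95 31 end widths 11 12 lip dir deg -159.3
[[0.2, -0.0, 11.5], [0, 0, 0.01]]
end [6.4180e-01 2.2870e-01 3.2000e-03 4.1892e+00]
```

```bash
python3 -m handwheel '[[[0.2,0,5],[0,0,0.01]],[[0.2,0,10],[0,0,0.01]],[[0.2,0,11.5],[0,0,0.01]],[[0.2,0,11.5],[0,0,0.01]],[[0.2,0,11.5],[0,0,0.01]]]'
python3 -m handwheel '[[[0,0,0],[0,0,0]],[[0,0,0],[0,0,0]],[[0,0,0],[0,0,0]],[[0,0,0],[0,0,0]]]' 1 60
python3 -m handwheel '[[[0,0,-4],[0,0,0]],[[0,0,-9],[0,0,0]],[[0,0,-12],[0,0,0]],[[0,0,-12],[0,0,0]]]'
python3 - <<'E'
from h import *
plan([(.4485,.2884,.125,6.7)])
E
```

```text
t: 43.3
tool_pos: [0.6438, 0.2292, 0.0064]
tool_rot: [-3.139, -0.115, -0.007]
contact_force: [0.8, -0.4, 0.2]
opening: 0.0401
grip_force: 0.0
t: 43.8
tool_pos: [0.6434, 0.2291, 0.0061]
tool_rot: [-3.139, -0.115, -0.005]
contact_force: [-0.9, -0.4, 6.6]
opening: 0.0135
grip_force: 59.5
t: 44.3
tool_pos: [0.6439, 0.2293, 0.1274]
tool_rot: [-3.138, -0.115, -0.011]
contact_force: [0.3, -1.3, -1.1]
opening: 0.0135
grip_force: 58.8
[[-19.1, -7.3, 0.2], [0, 0, -0.04]]
end [0.448  0.2881 0.1254 6.4849]
```

```bash
python3 -m handwheel '[[[-19.1,-7.3,0],[0,0,-0.04]],[[-19.1,-7.3,0],[0,0,-0.04]],[[-19.1,-7.3,0],[0,0,-0.04]],[[-19.1,-7.3,0],[0,0,-0.04]],[[-19.1,-7.3,0],[0,0,-0.04]]]'
python3 -m handwheel '[[[0,0,0],[0,0,0]]]'
python3 - <<'E'
from h import *
plan([(.4485,.2884,.011,6.7)])
E
```

```text
t: 44.92
tool_pos: [0.4447, 0.2875, 0.122]
tool_rot: [3.135, 0.18, -0.003]
contact_force: [0.4, -0.1, -0.7]
opening: 0.0137
grip_force: 58.8
t: 45.05
tool_pos: [0.4471, 0.2873, 0.1234]
tool_rot: [3.136, 0.176, 0.001]
contact_force: [0.7, -0.5, -0.7]
opening: 0.0136
grip_force: 58.8
[[0.1, -0.1, 11.2], [0, 0, -0.0]]
end [0.448  0.2884 0.0114 6.4331]
```

```bash
python3 -m handwheel '[[[0.1,-0.1,5],[0,0,0]],[[0.1,-0.1,9],[0,0,0]],[[0.1,-0.1,10.4],[0,0,0]],[[0.1,-0.1,10.8],[0,0,0]],[[0.1,-0.1,10.8],[0,0,0]]]'
python3 -m handwheel '[[[0,0,0.1],[0,0,0]],[[0,0,0.3],[0,0,0]],[[0,0,0.4],[0,0,0]],[[0,0,0.5],[0,0,0]],[[0,0,0.5],[0,0,0]]]'
python3 -c "
from h import *
st()"
```

```text
t: 45.68
tool_pos: [0.4484, 0.2891, 0.017]
tool_rot: [-3.136, -0.177, -0.004]
contact_force: [0.4, -0.1, -0.7]
opening: 0.0138
grip_force: 58.8
t: 46.3
tool_pos: [0.4469, 0.2888, 0.011]
tool_rot: [3.137, 0.178, -0.0]
contact_force: [-1.8, -0.3, 3.6]
opening: 0.0136
grip_force: 59.4
t 46.3 p [0.4469 0.2888 0.011 ] R [[0.994, 0.113, -0.0], [0.113, -0.994, -0.0], [-0.0, 0.0, -1.0]] F [-1.8 -0.3  3.6] op 0.0136 q [0.43 0.08 1.98 0.   1.08 1.89]
```

Contact with the floor. Release and go for the third blade (.661,.159, −8.5°).

```bash
python3 -m handwheel '[[[0,0,0],[0,0,0]],[[0,0,0],[0,0,0]],[[0,0,0],[0,0,0]],[[0,0,-6],[0,0,0]],[[0,0,-11.5],[0,0,0]]]' 0.1
python3 - <<'E'
from h import *
plan([(.664,.1585,.12,-8.5)])
E
```

```text
t: 46.92
tool_pos: [0.4464, 0.2885, 0.1263]
tool_rot: [3.136, 0.178, -0.002]
contact_force: [1.4, 0.8, -1.0]
opening: 0.0383
grip_force: 0.0
[[20.2, 15.4, 0.6], [0, 0, 0.26]]
end [ 0.6645  0.1582  0.1203 -8.4174]
```

```bash
python3 -m handwheel '[[[20.2,15.4,0.6],[0,0,0.26]],[[20.2,15.4,0.6],[0,0,0.26]],[[20.2,15.4,0.6],[0,0,0.26]],[[20.2,15.4,0.6],[0,0,0.26]],[[20.2,15.4,0.6],[0,0,0.26]]]' 0.06
python3 -m handwheel '[[[0,0,0],[0,0,0]],[[0,0,0],[0,0,0]]]'
python3 - <<'E'
from h import *
st(); K=cal("wrist"); blades(ctrl.get_image("wrist"),K)
plan([(.664,.1585,.0035,-8.5)])
E
```

```text
t: 47.55
tool_pos: [0.6677, 0.1556, 0.1187]
tool_rot: [3.132, -0.237, 0.0]
contact_force: [0.2, -0.5, -0.4]
opening: 0.0397
grip_force: 0.0
t: 47.8
tool_pos: [0.6638, 0.1594, 0.1195]
tool_rot: [-3.133, 0.229, 0.001]
contact_force: [0.5, -0.5, -0.1]
opening: 0.0405
grip_force: 0.0
t 47.8 p [0.6638 0.1594 0.1195] R [[0.989, -0.145, -0.001], [-0.145, -0.989, 0.0], [-0.001, -0.0, -1.0]] F [ 0.5 -0.5 -0.1] op 0.0405 q [0.13 0.27 1.56 0.   1.31 1.84]
blob px [600.  21.] area 3322 rect ctr 769 -69 LxW 66 31 end widths 27 27 lip dir deg -98.3
blob px [322. 186.] area 3099 rect ctr 661 157 LxW 106 41 end widths 17 41 lip dir deg -8.3
blob px [450. 380.] area 649 rect ctr 447 50 LxW 73 16 end widths 16 12 lip dir deg 34.7
[[0.0, 0.1, 11.6], [0, 0, 0.0]]
end [ 6.6370e-01  1.5860e-01  3.6000e-03 -8.3275e+00]
```

```bash
python3 -m handwheel '[[[0,0.2,5],[0,0,0]],[[0,0.2,10],[0,0,0]],[[0,0.2,11.7],[0,0,0]],[[0,0.2,11.7],[0,0,0]],[[0,0.2,11.7],[0,0,0]]]'
python3 -m handwheel '[[[0,0,0],[0,0,0]],[[0,0,0],[0,0,0]],[[0,0,0],[0,0,0]],[[0,0,0],[0,0,0]]]' 1 60
python3 -m handwheel '[[[0,0,-4],[0,0,0]],[[0,0,-9],[0,0,0]],[[0,0,-12],[0,0,0]],[[0,0,-12],[0,0,0]]]'
python3 - <<'E'
from h import *
plan([(.4397,.3629,.125,6.7)])
E
```

```text
t: 48.48
tool_pos: [0.6658, 0.1571, 0.0046]
tool_rot: [-3.133, 0.23, -0.005]
contact_force: [0.5, -0.4, 0.3]
opening: 0.0402
grip_force: 0.0
t: 48.98
tool_pos: [0.6657, 0.1568, 0.0043]
tool_rot: [-3.132, 0.23, -0.003]
contact_force: [-2.1, 1.2, 5.1]
opening: 0.014
grip_force: 60.8
t: 49.48
tool_pos: [0.6666, 0.1567, 0.126]
tool_rot: [-3.132, 0.231, -0.01]
contact_force: [0.7, 0.2, -1.1]
opening: 0.0139
grip_force: 60.1
[[-25.5, -17.1, 0.1], [0, 0, -0.26]]
end [0.4394 0.3632 0.125  6.4775]
```

```bash
python3 -m handwheel '[[[-25.5,-17.1,0],[0,0,-0.26]],[[-25.5,-17.1,0],[0,0,-0.26]],[[-25.5,-17.1,0],[0,0,-0.26]],[[-25.5,-17.1,0],[0,0,-0.26]],[[-25.5,-17.1,0],[0,0,-0.26]]]'
python3 -m handwheel '[[[0,0,0],[0,0,0]],[[0,0,0],[0,0,0]]]'
python3 - <<'E'
from h import *
plan([(.4397,.3629,.0095,6.7)])
E
```

```text
t: 50.1
tool_pos: [0.4343, 0.3632, 0.1195]
tool_rot: [3.135, 0.178, -0.006]
contact_force: [0.7, 0.6, -1.8]
opening: 0.0137
grip_force: 60.0
t: 50.35
tool_pos: [0.4367, 0.3623, 0.1206]
tool_rot: [3.135, 0.178, -0.003]
contact_force: [0.6, 0.3, -1.1]
opening: 0.0137
grip_force: 60.1
[[0.3, -0.0, 11.1], [0, 0, -0.0]]
end [0.4397 0.3627 0.0096 6.515 ]
```

```bash
python3 -m handwheel '[[[0.3,0,5],[0,0,0]],[[0.3,0,9],[0,0,0]],[[0.3,0,10.5],[0,0,0]],[[0.3,0,10.7],[0,0,0]],[[0.3,0,10.7],[0,0,0]]]'
python3 -m handwheel '[[[0,0,0.1],[0,0,0]],[[0,0,0.2],[0,0,0]],[[0,0,0.4],[0,0,0]],[[0,0,0.4],[0,0,0]]]'
python3 -c "
from h import *
st()"
```

```text
t: 50.98
tool_pos: [0.4419, 0.3638, 0.0172]
tool_rot: [-3.135, -0.177, -0.004]
contact_force: [-0.6, 0.2, -0.9]
opening: 0.014
grip_force: 60.0
t: 51.48
tool_pos: [0.4402, 0.3633, 0.0114]
tool_rot: [3.136, 0.178, -0.0]
contact_force: [-0.3, 0.5, -1.2]
opening: 0.014
grip_force: 60.0
t 51.48 p [0.4402 0.3633 0.0114] R [[0.994, 0.113, -0.0], [0.113, -0.994, -0.0], [-0.0, 0.0, -1.0]] F [-0.3  0.5 -1.2] op 0.014 q [0.56 0.17 1.89 0.   1.09 2.02]
```

```bash
python3 -m handwheel '[[[0,0,0.1],[0,0,0]],[[0,0,0.2],[0,0,0]],[[0,0,0.3],[0,0,0]],[[0,0,0.3],[0,0,0]]]'
python3 -m handwheel '[[[0,0,0],[0,0,0]],[[0,0,0],[0,0,0]],[[0,0,0],[0,0,0]],[[0,0,-6],[0,0,0]],[[0,0,-12],[0,0,0]]]' 0.1
python3 - <<'E'
from h import *
plan([(.43,.09,.3,0)])
E
```

```text
t: 51.98
tool_pos: [0.4405, 0.3634, 0.0093]
tool_rot: [3.136, 0.178, -0.0]
contact_force: [-2.9, -2.3, 4.7]
opening: 0.0137
grip_force: 60.8
t: 52.6
tool_pos: [0.4397, 0.3628, 0.1288]
tool_rot: [3.135, 0.177, -0.003]
contact_force: [1.3, 0.7, -0.4]
opening: 0.0382
grip_force: 0.0
[[-4.0, 27.0, -17.1], [0, 0, 0.11]]
end [0.4304 0.09   0.2998 0.1737]
```

```bash
python3 -m handwheel '[[[-4,27,-17],[0,0,0.11]],[[-4,27,-17],[0,0,0.11]],[[-4,27,-17],[0,0,0.11]],[[-4,27,-17],[0,0,0.11]],[[-4,27,-17],[0,0,0.11]]]'
python3 -m handwheel '[[[0,0,0],[0,0,0]],[[0,0,0],[0,0,0]]]'
python3 - <<'E'
from h import *
K=cal("wrist")
w=ctrl.get_image("wrist"); t=ctrl.get_image("top")
im=np.vstack([w,cv2.resize(t[60:330,20:620],(640,200))]); cv2.imwrite("pics/w12.png",im)
for q,z in dict(inner_knob=.071,middle_knob=.077,outer_knob=.077,cradle=0).items():
    print(q,[(round(d["score"],2),np.round(d["position"]).tolist(),ray("wrist",d["position"],z,K)[:2].round(4).tolist()) for d in ctrl.landmark_of("wrist",q)[:2]])
for q in("blade1","saline","bowl","tlock"): print(q,[(round(d["score"],2),np.round(d["position"]).tolist(),ray("top",d["position"],0)[:2].round(3).tolist()) for d in ctrl.landmark_of("top",q)[:7]])
E
```

```text
t: 53.22
tool_pos: [0.4309, 0.0967, 0.2949]
tool_rot: [3.142, 0.006, 0.002]
contact_force: [2.1, 0.1, -0.2]
opening: 0.0384
grip_force: 0.0
t: 53.48
tool_pos: [0.4312, 0.0983, 0.2932]
tool_rot: [-3.141, -0.004, 0.001]
contact_force: [-0.2, 0.4, -0.1]
opening: 0.0385
grip_force: 0.0
inner_knob [(0.89, [509.0, 165.0], [0.4471, -0.1341])]
middle_knob [(0.96, [547.0, 53.0], [0.5704, -0.1517])]
outer_knob [(0.57, [522.0, 131.0], [0.4875, -0.1386])]
cradle [(0.87, [516.0, 44.0], [0.597, -0.1612]), (0.47, [372.0, 141.0], [0.4709, 0.0232])]
blade1 [(0.79, [248.0, 114.0], [0.813, 0.245]), (0.71, [419.0, 135.0], [0.742, -0.225]), (0.7, [258.0, 240.0], [0.463, 0.219]), (0.61, [206.0, 250.0], [0.439, 0.36]), (0.56, [428.0, 291.0], [0.32, -0.233]), (0.55, [231.0, 250.0], [0.44, 0.293])]
saline [(0.69, [360.0, 121.0], [0.785, -0.065])]
bowl [(0.72, [309.0, 118.0], [0.796, 0.075])]
tlock [(0.61, [392.0, 212.0], [0.532, -0.144]), (0.21, [328.0, 234.0], [0.477, 0.03])]
```

View pics/w12.png

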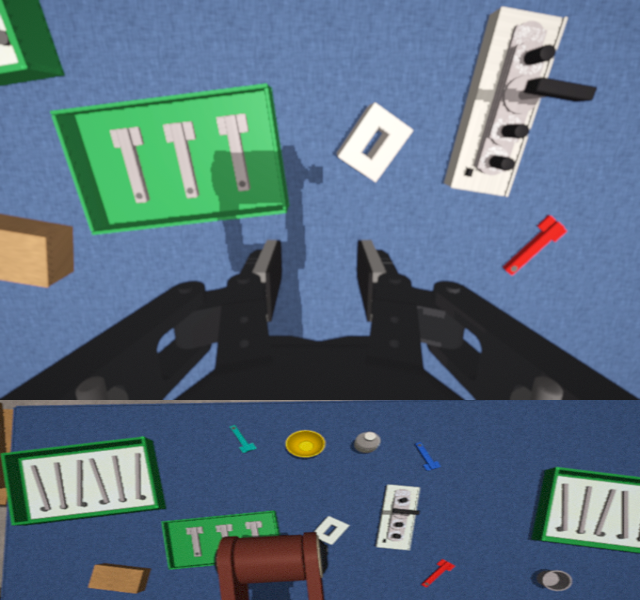

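The picture shows the three blades flat and apart in the tray at (128,165), (181,160) and (233,152). The arm is folded in line and the T-lock bar is across it at (560,90). The bottle and bowl have not moved, and no other steel blade is out.

```bash
python3 -c "
from station import ctrl
print(ctrl.finish_job())"
```

```text
the job is handed in; nothing more can be done
None
```

The job is handed in. The arm is folded home in the order outer, middle, inner, and the T-lock is seated and quarter-turned. All three steel blades that were out lie flat and apart in the green tray, and the bottle and bowl were not touched.

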